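Pack the class kit into the cantilever tool box

ROBOT

A 6-joint arm with a two-finger parallel gripper is mounted at the origin on a cart in front of the work surface, level with it; the furniture and walls round the work are solid. World frame = base frame: x ahead of the robot, y to its left, z up, the work surface at z = 0. Lengths are in m, angles in rad, forces in N, time in s.
With the tool pointing down it reaches from about 0.375 to 0.9 m from the base axis. Payload 3.1 kg.
Tool frame: the origin (TCP) lies between the finger pads; the fingertips stand manip.finger_overhang ahead of it and the grasp point (between the pads) lies 5 mm behind it (manip.finger_overhang is the distance from the TCP to the fingertips, in m); z points along the fingers, y is the line along which they close (so a half turn about z gives the same grasp; the last joint's range is limited). The gripper opens to 85 mm and grips with 20 to 120 N. Pads are 22 mm wide; open, the fingers measure 114 mm over their backs; the gripper's body (76 mm by 85 mm) begins 54 mm behind the grasp point. The pads swing forward as they close: fully open they stand 13 mm farther back than shut.
Start: joints at [-1.302, 0.527, 1.433, -0, 1.181, -0.178], TCP at [0.271, -0.563, 0.245] pointing down, gripper open.
Joint ranges: [-3.08, 3.08], [-0.75, 2.2], [0.22, 2.44], [-1.43, 4.57], [0, 2.65], [-2.85, 2.85]. Speed limits (rad/s): [2.79, 2.79, 3.14, 3.14, 3.14, 3.14].

INTERFACE

Orientations are given as a unit quaternion [x, y, z, w].
In Python, from station import manip gives the robot as it stands.
- The arm moves only by the tool drive_tool, never from a script. Its argument "plan" is a list of rows, each a list of 7 numbers: the shift along the tool's x, y, z in m, then the turn, a rotation vector about the tool's x, y, z in degrees, then the opening, from -1 (shut) to 1 (fully open). In form: [[x, y, z, wx, wy, wz, gripper], ...]. A call has 1 to 10 rows; each row shifts and turns the commanded pose from where the row before left it, along the tool's axes as they then stand; what a row does not reach is not made up. A row lasts 1/10 s, in which the tool goes at most 50 mm and 8.59 degrees, less where a joint would pass 70% of its speed; a pose out of reach is approached as far as the arm can. A call is refused whole if a number of a shift passes 0.05 or a number of a turn 8.59, either way. A call with a gripper value outside its range is refused whole. The fingers move at their own pace and stop on an object; "newtons" is the grip in N (left out, the last holds). Time passes only in rows, so rows that do not move let the fingers close. It gives the time, the measured TCP pose, the force, the opening and the grip force at its end, in the units of the state.
- manip.sense(): the state, without advancing time (a new reading comes with each control period).
- manip.snapshot(name): name is "side" or "top" or "wrist"; returns a dict with "image" (420x560x3 uint8, red, green, blue), "z_map" (420x560 float32, m along the optical axis (not along the pixel's ray), 0 where there is no reading), "fov_y" (degrees; the focal length in pixels is half the picture's height over the tangent of half this angle, whatever the lens; pixels are square), "cx", "cy" (the principal point, pixels), "extrinsics" (4x4, takes a point from camera to world coordinates); the wrist camera has in their place "mount" (4x4, takes a point from camera to tool coordinates, whose origin is the TCP and whose axes are the flange's). Camera axes: x right, y up, looking along -z (the intrinsics and any distortion apply to the point x, -y, -z); pixel columns grow to the right and rows downward; lengths in m; the calibration is good to about 2 mm. A picture is of the moment at which its call begins: read the wrist's pose just before it.
- manip.sign_off(): hands the job in; it is judged then, once.
The state is a dict: "t": time; "q": joint angles; "qd": joint speeds; "tau": joint torques, N m; "tcp_pos": TCP position; "tool_rot": TCP orientation; "force": force on the tool from outside, world axes, zero at the start; "ft_torque": the same for the moment, N m; "finger_gap": opening from 0.0 (shut) to 1.0 (fully open); "gripper_force": force on a finger pad.
Only numpy, scipy, OpenCV 4.12 (cv2) and the standard library are available. Lean on these libraries where they do the work, as an engineer would, in place of code of your own. Each camera call takes 0.05 s, during which the arm holds its last target. There are 200 camera calls.

TASK

Pack the kit for the hand-building class into the wooden cantilever tool box: swing its top tray all the way up and back, then set the lump of clay in the middle bay underneath so that the box carries level, with the fluted pot in the bay to its left and the larger of the two clay frogs in the bay to its right (as seen from the robot), all upright as they stand on the table; set the pot and the frog down, do not drop them. Lower the tray gently over them until it is fully home; the wooden rib belongs flat in the tray's left-hand section, where it is at hand first. Leave the smaller frog where it stands.

Things in the scene. Friction and masses are not known exactly. Their poses are not given: they have to be found in the camera images.
- tool_box: wooden cantilever tool box, fixed, 130 (x) x 270 (y) mm, rim 64 mm above the table; origin: centre of its underside; front (handle side) is -x, left end +y. Under the tray lies the compartment, 114 (x) x 254 (y) mm inside, floor at z = 8 mm; two partitions (tops at z = 48) make three bays centred on x = 0 and y = +88.5 (left, 77 mm wide), 0 (middle, 90 wide), -88.5 mm (right, 77 wide)
- tray_arms (a joint): angle q of the 100 mm brass arms (parallelogram) that carry the tray: 0 = down (start), 2.356 = fully over, behind the box. The tray stays level and shifts from its place when down by 0.100*(cos 0.436 - cos(0.436+q)) m along the box's +x and 0.100*(sin(0.436+q) - sin 0.436) m in z; fully open: 185 mm back, 8 mm lower. Its weight, 0.35 kg, holds it at both ends; it falls if let go between
- tray_handle (a point): middle of the tray's dark wooden handle bar, 12 mm thick, 100 mm long along the box's y (75 mm free between two brass posts), 20 mm free under it, above the tray's front wall; tray down: at x = -62, y = 0, z = 125 mm of the box; moves with the tray, keeps the box's axes
- tray_left (a point): centre of the floor of the tray's left section, 118 (x) by 126 (y) mm inside, walls 29 mm high, partition on its right 24 mm high; moves with the tray; tray down: at x = 0, y = +66, z = 70 mm of the box
- clay_lump: wedged lump of brown clay, a rounded block 52 (x) x 65 (y) x 46 mm high, 0.36 kg; origin: centre of its underside
- fluted_pot: small pale pot, open at the top, with fluted sides, round, 56 mm across and 44 mm high, 0.09 kg; origin: centre of its underside, z its axis
- frog_large: the larger of two pale clay frogs, 40 (x, nose towards -x) x 45 (y, across the feet) x 39 mm high, body about 38 mm across y, 0.06 kg; origin: centre of its underside, z up
- frog_small: the smaller clay frog, of the same form, 31 x 36 x 30 mm; stays where it is; origin: centre of its underside
- wood_rib: flat wooden throwing rib, a beech oval 40 (x) x 90 (y) x 9 mm thick with a small hole, lying flat, 0.03 kg; origin: centre of its underside
Things that resemble listed ones, but are neither listed nor needed, are in the scene too. Several things have the shape of the wood_rib; the one meant has the colours described above.

How it is judged:
By the outcome, as a careful person would: the job done as asked, in the order asked, and still so for the second after the job is handed in, with the robot touching nothing.
It also fails if it takes over 128 s, if anything falls off the work surface, if the arm or the gripper's body presses on something with over 40 N, if the wrist force passes 120 N, or if a joint passes its speed limit or range.

## Working session

There is one attempt and no reset: what is moved stays moved. The work goes in short steps, Python scripts to look and compute and a tool call to move; the robot and the scene stay as the last step left them, time stands still between calls to the robot, and variables do not carry over. Pictures are saved under pics/ and viewed, at most 14 in all, crops included, and the job is handed in when it is done.

Besides the shell and the picture viewer there is one more tool, called in YAML: its name, and indented under it one key for each argument. drive_tool: Moves the arm, as the interface text tells. Its arguments: {"type":"object","properties":{"plan":{"type":"array"},"newtons":{"type":"number"}},"required":["plan"]}

```bash
ls; mkdir -p pics
python3 - <<'E'
from station import manip
import cv2,numpy as np,pickle
print(manip.sense(), manip.finger_overhang)
for n in("side","top"):
    s=manip.snapshot(n); pickle.dump(s,open(f"{n}0.pkl","wb"))
    cv2.imwrite(f"pics/{n}0.png",s["image"][...,::-1])
    print({k:v for k,v in s.items() if k not in("image","z_map")}, (s["z_map"]>0).mean())
E
```

```text
pics
{'t': 0.0, 'q': array([-1.30150431e+00,  5.28472339e-01,  1.43392463e+00,  1.46716126e-06,
        1.18138233e+00, -1.78539774e-01]), 'qd': array([ 0.00028572, -0.00066282, -0.00106057, -0.00053627,  0.00010623,
       -0.00073358]), 'tau': array([ 8.91307136e-04, -4.42349446e+01, -1.78028226e+01, -1.08931126e-04,
        8.42567504e-03,  1.91061366e-05]), 'tcp_pos': array([ 0.2704497 , -0.56268637,  0.24432269]), 'tool_rot': array([ 9.75034884e-01,  2.22049050e-01, -4.89158748e-05, -1.09222385e-03]), 'force': array([-0.21509803, -0.14611518,  0.71671742]), 'ft_torque': array([0.0279808 , 0.0161838 , 0.05780016]), 'gripper_force': 0.0, 'finger_gap': 1.0015534463724638} 0.014
{'fov_y': 46.80186110157037, 'cx': 281.93372736936203, 'cy': 208.4409891093625, 'extrinsics': array([[ 0.83411533,  0.29529166, -0.46589104, -0.06005395],
       [-0.55150866,  0.46098656, -0.69521909, -0.84228251],
       [ 0.0094771 ,  0.83683584,  0.54737186,  0.71520472],
       [ 0.        ,  0.        ,  0.        ,  1.        ]])} 0.9867389455782313
{'fov_y': 57.04260649640099, 'cx': 274.58669601541453, 'cy': 206.32458008931152, 'extrinsics': array([[ 0.0258661 ,  0.99176003, -0.12547107,  0.3239027 ],
       [-0.99966456,  0.02549732, -0.00454445, -0.02492429],
       [-0.00130783,  0.12554653,  0.99208687,  1.05749488],
       [ 0.        ,  0.        ,  0.        ,  1.        ]])} 0.9961947278911565
```

View pics/side0.png

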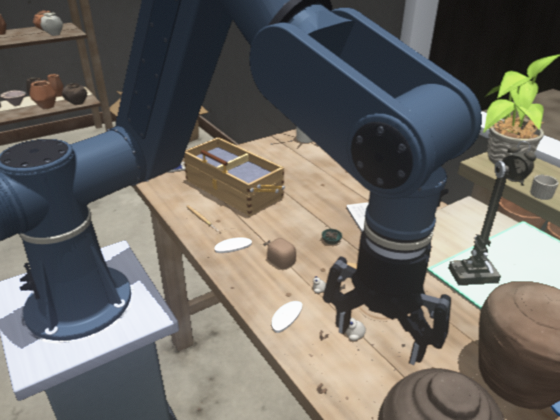

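View pics/top0.png

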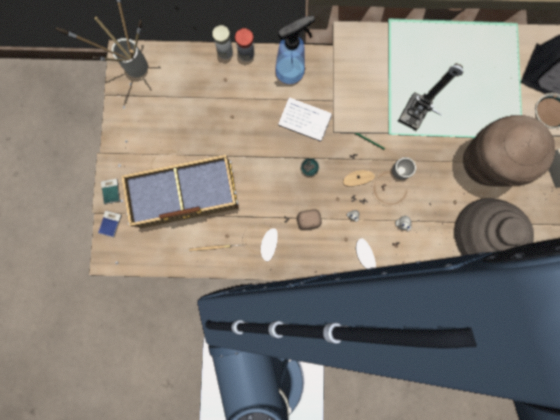

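The side view shows the box at (235,178), the clay at (281,252) and two frogs at (318,285) and (355,328). The top view shows the box at (180,192), clay at (309,219), beech oval at (358,178), pale pot at (404,168), and frogs at (353,215) and (404,223).

```bash
cat > h.py <<'E'
import numpy as np,cv2,pickle
from scipy.spatial.transform import Rotation as R
def cloud(s,E=None):
    "world points of every pixel (HxWx3), nan without reading"
    E=s.get("extrinsics") if E is None else E
    h,w=s["z_map"].shape; f=h/2/np.tan(np.radians(s["fov_y"]/2))
    u,v=np.meshgrid(np.arange(w),np.arange(h)); z=np.where(s["z_map"]>0,s["z_map"],np.nan)
    P=np.stack([(u-s["cx"])/f*z,-(v-s["cy"])/f*z,-z],-1)
    return P@E[:3,:3].T+E[:3,3]
def wrist(manip):
    t=manip.sense(); T=np.eye(4); T[:3,:3]=R.from_quat(t["tool_rot"]).as_matrix(); T[:3,3]=t["tcp_pos"]
    s=manip.snapshot("wrist"); return s,T@s["mount"]
def rect(p):
    c,(a,b),th=cv2.minAreaRect((p*1000).astype(np.float32)); return np.round(c,1),np.round([a,b],1),round(th,1)
E
python3 - <<'E'
from h import *
s=pickle.load(open("top0.pkl","rb")); P=cloud(s); im=s["image"]
z=P[...,2]
print("table z",np.nanmedian(z[230:240,110:190]))
hh=((z>0.006)&(z<0.2)).astype(np.uint8); hh[262:]=0
n,L,st,c=cv2.connectedComponentsWithStats(hh)
for i in range(1,n):
    if st[i,4]<25: continue
    m=L==i; p=P[m]
    print(np.round(c[i]),st[i,4],rect(p[:,:2]),"z",np.round(np.percentile(p[:,2],[50,98])*1000),im[m].mean(0).round())
cv2.imwrite("pics/topc.png",cv2.resize(im[130:270,240:440],None,fx=4,fy=4,interpolation=cv2.INTER_CUBIC)[...,::-1])
cv2.imwrite("pics/boxc.png",cv2.resize(im[140:240,100:250],None,fx=5,fy=5,interpolation=cv2.INTER_CUBIC)[...,::-1])
E
```

```text
table z -0.0007530854707915591
[124.  50.] 1368 (array([852.7, 389.2]), array([141.8, 146.5]), 50.0) z [ 84. 191.] [95. 89. 79.]
[447.   4.] 2100 (array([1033.8, -456.8]), array([714.5,  15.7]), 89.7) z [57. 77.] [61. 56. 47.]
[455.  90.] 29640 (array([ 759.6, -501.7]), array([656.4, 501.1]), 89.6) z [ 18. 177.] [177. 172. 160.]
[222.  42.] 503 (array([902.3, 135. ]), array([45.6, 46.5]), 50.3) z [ 81. 100.] [139. 137. 124.]
[245.  45.] 517 (array([899.1,  74.5]), array([49.1, 50. ]), 45.6) z [80. 91.] [129.  82.  75.]
[291.  59.] 1255 (array([842.1, -61.2]), array([62.1, 96.9]), 13.5) z [113. 190.] [ 93. 114. 138.]
[305. 119.] 1203 (array([707.2, -99.3]), array([131.6,  85.1]), 70.1) z [ 9. 13.] [233. 231. 230.]
[179. 192.] 6087 (array([480.6, 224.3]), array([133.7, 280. ]), 13.1) z [ 70. 128.] [138. 134. 137.]
[309. 166.] 199 (array([ 569.1, -113.6]), array([48.9, 47.3]), 1.0) z [12. 18.] [73. 82. 75.]
[404. 168.] 351 (array([ 566.7, -367.1]), array([54.1, 53.3]), 83.4) z [29. 44.] [130. 127. 120.]
[358. 178.] 248 (array([ 543.2, -248.3]), array([38.6, 87.1]), 15.9) z [ 8. 11.] [20
[... 283 characters left out ...]
72. 111.] [94. 86. 79.]
[309. 219.] 427 (array([ 421.4, -112.5]), array([49.7, 63.1]), 10.6) z [43. 48.] [145. 123. 106.]
[109. 224.] 310 (array([397.4, 430.2]), array([45.1, 64.1]), 76.2) z [ 8. 12.] [106. 112. 139.]
[354. 215.] 98 (array([ 437.9, -236.9]), array([30.8, 28.1]), 46.6) z [18. 29.] [158. 154. 147.]
[404. 223.] 174 (array([ 418.8, -374.6]), array([41.2, 37. ]), 41.8) z [22. 37.] [159. 156. 150.]
[269. 244.] 271 (array([354.4,  -6.1]), array([38.8, 85.4]), 77.4) z [ 8. 12.] [239. 236. 234.]
[364. 252.] 194 (array([ 343.2, -263.8]), array([65.2, 39.1]), 17.0) z [ 8. 11.] [239. 236. 235.]
[212. 247.] 88 (array([340.8, 144.7]), array([ 8.4, 90.2]), 7.2) z [ 8. 11.] [196. 168. 129.]
```

View pics/topc.png

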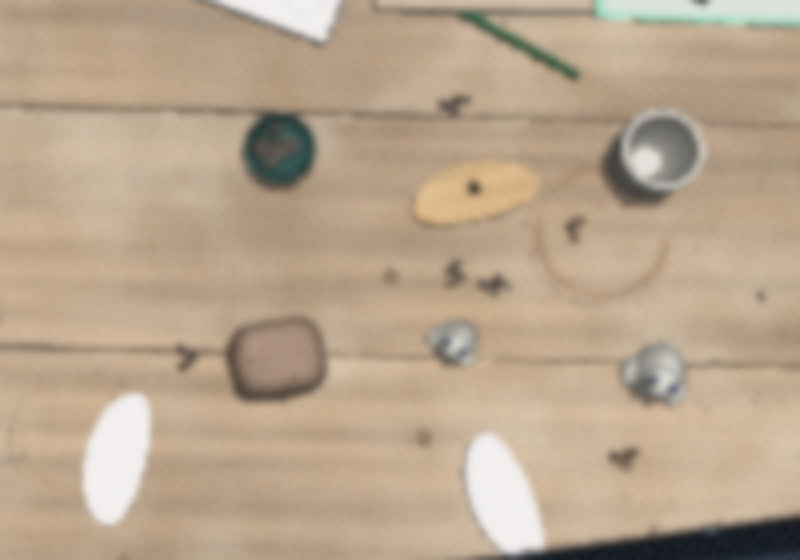

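The crop shows the pot at (404,168) full-frame, the beech rib at (358,178), the large frog at (404,223), the small one at (353,215), and two white ovals and a green pot as decoys. Next I fit the box and work out the first moves.

```bash
cat >> h.py <<'E'
def to(t,tgt,phi):
    "turn about tool z (deg) and then shift in the turned tool axes (mm) to TCP tgt with yaw phi, tool straight down"
    X=R.from_quat(t["tool_rot"]).as_matrix()
    cur=np.degrees(np.arctan2(X[1,0],X[0,0])); d=(np.array(tgt)-t["tcp_pos"])*1000; a=np.radians(phi)
    x=np.array([np.cos(a),np.sin(a),0]); y=np.array([np.sin(a),-np.cos(a),0])
    return "wz %.1f"%(cur-phi),"shift",np.round([d@x,d@y,-d[2]],1),"tilt",np.round(np.degrees(X[:2,2]),2)
E
python3 - <<'E'
from h import *
from station import manip
for n in("top","side"):
    s=pickle.load(open(n+"0.pkl","rb")); P=cloud(s); X,Y,Z=P[...,0],P[...,1],P[...,2]
    reg=(abs(X-.48)<.13)&(abs(Y-.224)<.19)
    for lo,hi in((.085,.106),(.112,.14)):
        m=reg&(Z>lo)&(Z<hi); print(n,lo,m.sum(),rect(P[m][:,:2]),"zmed",np.median(Z[m])*1000)
    m=reg&(Z>.112)&(Z<.14); h=P[m]; print("handle mean",h.mean(0)*1000, np.percentile(h[:,2],95))
print(to(manip.sense(),[.43,-.30,.26],103))
E
```

```text
top 0.085 1035 (array([480.7, 224. ]), array([133.6, 279.5]), 13.0) zmed 96.37226514689479
top 0.112 202 (array([421.6, 210. ]), array([12.1, 98.7]), 13.6) zmed 128.4691941073321
handle mean [421.03647307 210.10808764 128.22187078] 0.1315561844273479
side 0.085 1324 (array([483. , 219.8]), array([138. , 279.3]), 13.0) zmed 94.6555218741228
side 0.112 148 (array([422.7, 205.6]), array([ 13.8, 100. ]), 14.4) zmed 129.59887674849713
handle mean [421.76235733 202.39266875 128.15749299] 0.13355567501188903
('wz -77.3', 'shift', array([220.1, 214.5, -15.6]), 'tilt', array([-0.03,  0.11]))
```

View pics/boxc.png

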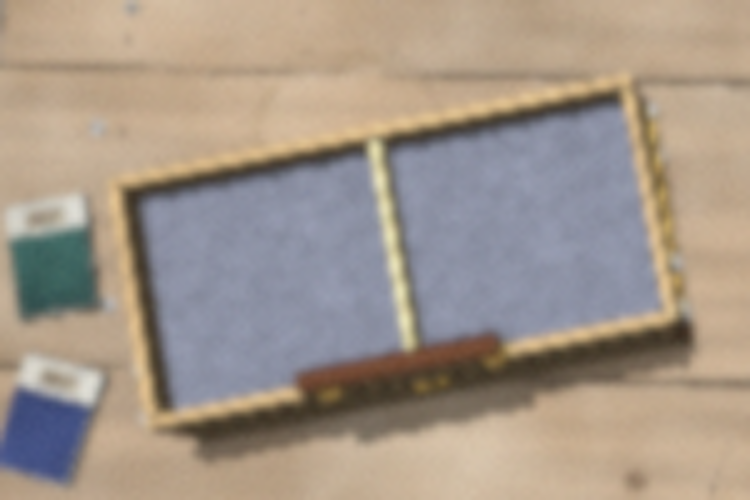

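The box crop shows the handle bar centred at crop (400,362) in front of the partition, with brass arms on the right end. Turning first, then moving over the frogs.

drive_tool:
  plan:
    - [0, 0, -0.002, 0, 0, -8.59, 1]
    - [0, 0, -0.002, 0, 0, -8.59, 1]
    - [0, 0, -0.002, 0, 0, -8.59, 1]
    - [0, 0, -0.002, 0, 0, -8.59, 1]
    - [0, 0, -0.002, 0, 0, -8.59, 1]
    - [0, 0, -0.002, 0, 0, -8.59, 1]
    - [0, 0, -0.002, 0, 0, -8.59, 1]
    - [0, 0, -0.002, 0, 0, -8.59, 1]
    - [0, 0, 0, 0, 0, -8.58, 1]

```text
t: 1.0
tcp_pos: [0.2706, -0.5631, 0.2611]
tool_rot: [0.62, 0.784, 0.0, -0.0]
force: [-0.4, 0.3, 0.3]
finger_gap: 1.0
gripper_force: 0.0
```

drive_tool:
  plan:
    - [0.015, 0.015, 0, 0, 0, 0, 1]
    - [0.025, 0.025, 0, 0, 0, 0, 1]
    - [0.03, 0.03, 0, 0, 0, 0, 1]
    - [0.03, 0.03, 0, 0, 0, 0, 1]
    - [0.03, 0.03, 0, 0, 0, 0, 1]
    - [0.03, 0.03, 0, 0, 0, 0, 1]
    - [0.03, 0.03, 0, 0, 0, 0, 1]
    - [0.02, 0.02, 0, 0, 0, 0, 1]
    - [0.01, 0.005, 0, 0, 0, 0, 1]
    - [0, 0, 0, 0, 0, 0, 1]

```text
t: 2.0
tcp_pos: [0.4307, -0.2983, 0.2611]
tool_rot: [0.622, 0.783, 0.0, -0.001]
force: [-0.3, 0.3, -0.4]
finger_gap: 1.0
gripper_force: 0.0
```

Run:
```python
from h import *
from station import manip
s,E=wrist(manip); pickle.dump((s,E),open("w1.pkl","wb"))
cv2.imwrite("pics/w1.png",s["image"][...,::-1]); print(s["mount"].round(3),s["fov_y"]); P=cloud(s,E)
for uv in((210,280),(100,280),(100,100),(300,450)): print(uv,P[uv].round(3))
t=manip.sense(); print(t["t"],t["tcp_pos"],to(t,[.4265,.2097,.20],103.1))
```

```text
[[ 0.     0.96   0.282  0.072]
 [ 1.    -0.     0.     0.   ]
 [ 0.     0.282 -0.96  -0.128]
 [ 0.     0.     0.     1.   ]] 63.970911223348885
(210, 280) [ 0.444 -0.341 -0.001]
(100, 280) [ 0.415 -0.217  0.   ]
(100, 100) [-0.136 -0.326 -0.72 ]
(300, 450) [ 0.675 -0.401  0.02 ]
2.05 [ 0.43062194 -0.29990697  0.26122449] ('wz -0.1', 'shift', array([497.3, 111.5,  61.2]), 'tilt', array([-0.04,  0.  ]))
```

View pics/w1.png

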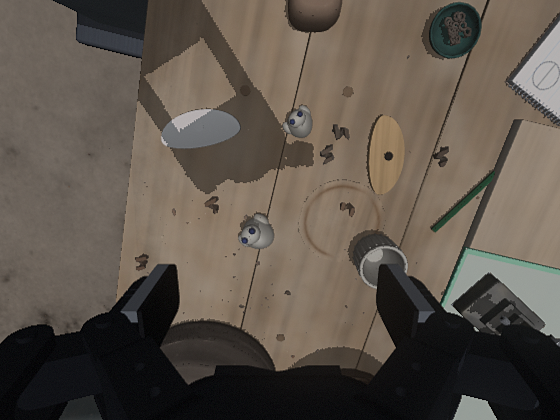

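The wrist view shows the large frog at (257,232), small frog (298,122), pot (380,258), rib (387,155), clay at the top (314,12). Zooming the frog and measuring.

Run:
```python
from h import *
(s,E)=pickle.load(open("w1.pkl","rb")); P=cloud(s,E); im=s["image"]; Z=P[...,2]
cv2.imwrite("pics/frog.png",cv2.resize(im[200:265,215:300],None,fx=8,fy=8,interpolation=cv2.INTER_CUBIC)[...,::-1])
for nm,(x,y) in dict(pot=(.567,-.367),frog=(.419,-.375),small=(.438,-.237),rib=(.543,-.248)).items():
    for lo in (.005,.012):
        m=(np.hypot(P[...,0]-x,P[...,1]-y)<.052)&(Z>lo)&(Z<.06)
        if nm=="pot" and lo>.01: m&=Z>.036
        if m.sum()<20: continue
        p=P[m]; print(nm,lo,rect(p[:,:2]),p.mean(0).round(4)*1000,p[:,2].max().round(4), np.round(cv2.minEnclosingCircle((p[:,:2]*1000).astype(np.float32))[0],1))
for dz in (.006,.012,.02,.028,.034):
    m=(np.hypot(P[...,0]-.419,P[...,1]+.375)<.04)&(abs(Z-dz)<.003)
    print(dz,rect(P[m][:,:2]))
print(P[232,245],P[230,253])
```

```text
pot 0.005 (array([ 566.6, -364.2]), array([55.8, 47.2]), 45.5) [ 565.2 -363.4   26.8] 0.0453 [ 569.5 -366.9]
pot 0.012 (array([ 566.6, -364.2]), array([55.8, 47.2]), 45.5) [ 564.  -361.6   41.4] 0.0453 [ 569.7 -367.1]
frog 0.005 (array([ 408. , -371.4]), array([68.5, 42.1]), 8.4) [ 422.  -366.8   21.9] 0.0387 [ 406.5 -368.6]
frog 0.012 (array([ 423.1, -371. ]), array([37.8, 36.8]), 0.6) [ 422.1 -368.3   25.5] 0.0387 [ 421.9 -372.8]
small 0.005 (array([ 458.8, -239.1]), array([41.8, 63.8]), 66.6) [ 449.1 -238.1   16.1] 0.031 [ 457.7 -242.6]
small 0.012 (array([ 455.1, -244.5]), array([37.5, 59.2]), 77.2) [ 446.6 -237.7   20.3] 0.031 [ 455.6 -246.2]
rib 0.005 (array([ 540.3, -245.9]), array([57.2, 87.1]), 44.6) [ 543.4 -247.6    8. ] 0.0141 [ 534.3 -251.8]
rib 0.012 (array([ 494.4, -235.2]), array([4.3, 9.6]), 18.5) [ 494.8 -235.6   13. ] 0.0141 [ 495. -235.]
0.006 (array([ 421.9, -380.3]), array([63.5, 40.4]), 84.7)
0.012 (array([ 420. , -373.8]), array([41.3, 38.5]), 38.5)
0.02 (array([ 426.6, -372.1]), array([24.5, 31.4]), 9.3)
0.028 (array([ 418.7, -370.6]), array([23.1, 28.9]), 58.4)
0.034 (array([ 415.3, -368.7]), array([19.2, 18.1]), 43.6)
[ 0.40875858 -0.36505974  0.03342755] [ 0.41702617 -0.35958502  0.03635741]
```

View pics/frog.png

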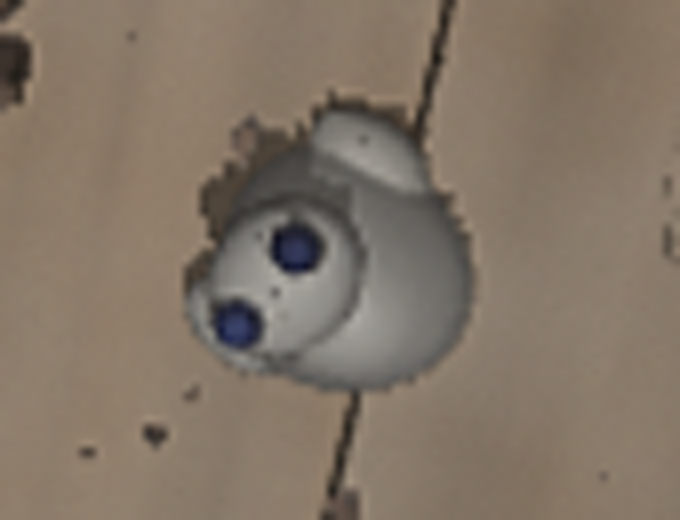

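drive_tool:
  plan:
    - [0.025, 0.005, 0, 0, 0, 0, 1]
    - [0.04, 0.01, 0, 0, 0, 0, 1]
    - [0.05, 0.012, 0, 0, 0, 0, 1]
    - [0.05, 0.012, 0, 0, 0, 0, 1]
    - [0.05, 0.012, 0, 0, 0, 0, 1]
    - [0.05, 0.012, 0, 0, 0, 0, 1]
    - [0.05, 0.012, 0, 0, 0, 0, 1]
    - [0.05, 0.012, 0, 0, 0, 0, 1]
    - [0.025, 0.009, 0, 0, 0, 0, 1]
    - [0, 0, 0, 0, 0, 0, 1]

```text
t: 3.05
tcp_pos: [0.4373, 0.0938, 0.2614]
tool_rot: [0.622, 0.783, 0.0, 0.0]
force: [0.0, -0.7, -0.2]
finger_gap: 1.001
gripper_force: 0.0
```

Run:
```python
from h import *
from station import manip
s,E=wrist(manip); P=cloud(s,E); pickle.dump((s,E),open("w2.pkl","wb"))
cv2.imwrite("pics/w2.png",s["image"][...,::-1])
X,Y,Z=P[...,0],P[...,1],P[...,2]
reg=(abs(X-.48)<.13)&(abs(Y-.224)<.19)
for lo,hi in((.085,.106),(.112,.14)):
    m=reg&(Z>lo)&(Z<hi); print(lo,m.sum(),rect(P[m][:,:2]),np.percentile(Z[m],[50,95]))
t=manip.sense(); print(t["t"],t["tcp_pos"],to(t,[.421,.2097,.20],103.1))
```

```text
0.085 5907 (array([496. , 175.1]), array([136.9, 173.5]), 15.8) [0.09682403 0.09934619]
0.112 1903 (array([426.1, 200.8]), array([12. , 77.1]), 13.3) [0.12949293 0.13124028]
3.1 [0.4373057  0.09238399 0.26133093] ('wz -0.1', 'shift', array([118. ,  10.7,  61.3]), 'tilt', array([ 0.03, -0.04]))
```

The frog zoom shows two eyes at crop (296,245) and (237,322), head to the left and up, and a foot at (370,150). Next I go to the handle.

drive_tool:
  plan:
    - [0.02, 0.002, 0.005, 0, 0, 0, 0.1]
    - [0.04, 0.004, 0.01, 0, 0, 0, 0.1]
    - [0.04, 0.004, 0.015, 0, 0, 0, 0.1]
    - [0.0183, 0.0027, 0.02, 0, 0, 0, 0.1]
    - [0, 0, 0.03, 0, 0, 0, 0.1]
    - [0, 0, 0.03, 0, 0, 0, 0.1]
    - [0, 0, 0.02, 0, 0, 0, 0.1]
    - [0, 0, 0.01, 0, 0, 0, 0.1]
    - [0, 0, 0, 0, 0, 0, 0.1]

```text
t: 4.0
tcp_pos: [0.4229, 0.2088, 0.1202]
tool_rot: [0.624, 0.781, -0.001, -0.001]
force: [0.1, 0.4, -0.4]
finger_gap: 0.554
gripper_force: 0.0
```

drive_tool:
  plan:
    - [0, 0, 0, 0, 0, 0, -1]
    - [0, 0, 0, 0, 0, 0, -1]
    - [0, 0, 0, 0, 0, 0, -1]
    - [0, 0, 0, 0, 0, 0, -1]
    - [0, 0, 0, 0, 0, 0, -1]
    - [0, 0, 0, 0, 0, 0, -1]
  newtons: 60

```text
t: 4.6
tcp_pos: [0.4237, 0.2104, 0.1224]
tool_rot: [0.623, 0.783, 0.001, 0.001]
force: [0.8, -1.9, 6.4]
finger_gap: 0.114
gripper_force: 58.6
```

Run:
```python
from h import *
from station import manip
t=manip.sense(); print({k:np.round(t[k],4) for k in("t","tcp_pos","tool_rot","force","ft_torque","finger_gap","gripper_force")})
(s,E)=pickle.load(open("w1.pkl","rb")); P=cloud(s,E)
a,b=[np.nanmedian(P[v-1:v+2,u-1:u+2].reshape(-1,3),0) for u,v in((252,231),(245,240))]; print(a,b,np.degrees(np.arctan2(*(a-b)[1::-1])))
(s,E)=pickle.load(open("w2.pkl","rb")); P=cloud(s,E)
m=(np.hypot(P[...,0]-.421,P[...,1]+.112)<.045)&(P[...,2]>.02)&(P[...,2]<.06); print(m.sum(), m.sum()and rect(P[m][:,:2]))
for k in range(0,13):
    q=2.356*(1-np.cos(np.pi*k/12))/2
    print(k,round(q,3),np.round([100*(np.cos(.436)-np.cos(.436+q)),100*(np.sin(.436+q)-np.sin(.436))],1))
```

```text
{'t': np.float64(4.6), 'tcp_pos': array([0.4237, 0.2104, 0.1224]), 'tool_rot': array([0.6225, 0.7826, 0.0009, 0.0011]), 'force': array([ 0.7779, -1.8963,  6.3727]), 'ft_torque': array([-0.3779, -0.0093,  0.042 ]), 'finger_gap': np.float64(0.1143), 'gripper_force': np.float64(58.5817)}
[ 0.41617472 -0.36074913  0.03683453] [ 0.41072202 -0.37276959  0.03703536] 65.6000950194829
1943 (array([ 424.8, -109.1]), array([50. , 60.3]), 10.9)
0 0.0 [0. 0.]
1 0.04 [1.8 3.6]
2 0.158 [ 7.8 13.7]
3 0.345 [19.6 28.2]
4 0.589 [38.7 43.2]
5 0.873 [64.8 54.4]
6 1.178 [95.  57.7]
7 1.483 [124.8  51.8]
8 1.767 [149.7  38.4]
9 2.011 [167.5  21.8]
10 2.198 [178.    6.4]
11 2.316 [183.1  -4.2]
12 2.356 [184.6  -8. ]
```

drive_tool:
  plan:
    - [0, 0.0008, -0.0018, 0, 0, 0, -1]
    - [0, 0.001, -0.0018, 0, 0, 0, -1]
    - [0, 0.0028, -0.005, 0, 0, 0, -1]
    - [0, 0.0032, -0.0051, 0, 0, 0, -1]
    - [0, 0.0056, -0.0074, 0, 0, 0, -1]
    - [0, 0.0062, -0.0071, 0, 0, 0, -1]
    - [0, 0.0092, -0.0081, 0, 0, 0, -1]
    - [0, 0.0099, -0.0069, 0, 0, 0, -1]
    - [0, 0.013, -0.0066, 0, 0, 0, -1]
    - [0, 0.0131, -0.0046, 0, 0, 0, -1]

```text
t: 5.6
tcp_pos: [0.4849, 0.2248, 0.1765]
tool_rot: [0.623, 0.782, -0.001, -0.001]
force: [-0.2, -2.5, -6.8]
finger_gap: 0.117
gripper_force: 58.7
```

drive_tool:
  plan:
    - [0, 0.0151, -0.0028, 0, 0, 0, -1]
    - [0, 0.0151, -0.0005, 0, 0, 0, -1]
    - [0, 0.015, 0.002, 0, 0, 0, -1]
    - [0, 0.0148, 0.0039, 0, 0, 0, -1]
    - [0, 0.0127, 0.0058, 0, 0, 0, -1]
    - [0, 0.0122, 0.0076, 0, 0, 0, -1]
    - [0, 0.0093, 0.0078, 0, 0, 0, -1]
    - [0, 0.0085, 0.0088, 0, 0, 0, -1]
    - [0, 0.0055, 0.0074, 0, 0, 0, -1]
    - [0, 0.005, 0.008, 0, 0, 0, -1]

```text
t: 6.6
tcp_pos: [0.5978, 0.2511, 0.1274]
tool_rot: [0.623, 0.782, 0.001, 0.001]
force: [3.3, 1.4, -0.3]
finger_gap: 0.114
gripper_force: 59.3
```

drive_tool:
  plan:
    - [0, 0.0028, 0.005, 0, 0, 0, -1]
    - [0, 0.0023, 0.0056, 0, 0, 0, -1]
    - [0, 0.0008, 0.0018, 0, 0, 0, -1]
    - [0, 0.0007, 0.002, 0, 0, 0, -1]
    - [0, 0, 0, 0, 0, 0, -1]
    - [0, 0, 0, 0, 0, 0, -1]

```text
t: 7.2
tcp_pos: [0.6034, 0.2524, 0.1144]
tool_rot: [0.623, 0.782, 0.001, 0.001]
force: [2.7, 1.0, 4.8]
finger_gap: 0.112
gripper_force: 59.9
```

drive_tool:
  plan:
    - [0, 0, 0, 0, 0, 0, -0.3]
    - [0, 0, 0, 0, 0, 0, -0.1]
    - [0, 0, -0.01, 0, 0, 0, 0.1]
    - [0, 0, -0.025, 0, 0, 0, 0.3]
    - [0, 0, -0.04, 0, 0, 0, 1]
    - [0.01, -0.01, -0.045, 0, 0, 0, 1]
    - [0.015, -0.033, -0.045, 0, 0, 0, 1]
    - [0.015, -0.04, -0.02, 0, 0, 0, 1]
    - [0, -0.04, 0, 0, 0, 0, 1]
    - [0, 0, 0, 0, 0, 0, 1]

```text
t: 8.2
tcp_pos: [0.471, 0.2613, 0.2925]
tool_rot: [0.622, 0.783, -0.003, -0.002]
force: [-0.1, 0.5, 1.0]
finger_gap: 0.998
gripper_force: 0.0
```

Run:
```python
from h import *
from station import manip
s,E=wrist(manip); P=cloud(s,E); pickle.dump((s,E),open("w3.pkl","wb"))
cv2.imwrite("pics/w3.png",s["image"][...,::-1])
t=manip.sense(); print(t["t"],t["tcp_pos"])
X,Y,Z=P[...,0]-.482,P[...,1]-.224,P[...,2]; c,n=np.cos(np.radians(13.2)),np.sin(np.radians(13.2))
bx,by=X*c+Y*n,-X*n+Y*c
m=(abs(bx)<.045)&(Z>.03)&(Z<.056)&(abs(by)<.125)
h,e=np.histogram(by[m]*1000,np.arange(-125,126,2)); print([(e[i],h[i]) for i in range(len(h)) if h[i]>60])
m=(abs(by)<.16)&(Z>.058)&(Z<.068)&(abs(bx)<.075)
for nm,q in(("x",bx),("y",by)):
    h,e=np.histogram(q[m]*1000,np.arange(-150,151,2)); print(nm,[(e[i],h[i]) for i in range(len(h)) if h[i]>200])
m=(abs(bx)<.04)&(abs(by)<.03); print("floor",np.nanmedian(Z[m]))
```

```text
8.25 [0.47469978 0.26185266 0.29272382]
[(np.int64(-49), np.int64(63)), (np.int64(-47), np.int64(103)), (np.int64(-45), np.int64(473)), (np.int64(45), np.int64(67)), (np.int64(47), np.int64(100)), (np.int64(49), np.int64(210)), (np.int64(51), np.int64(177))]
x [(np.int64(-62), np.int64(407)), (np.int64(-60), np.int64(418)), (np.int64(-58), np.int64(419)), (np.int64(-56), np.int64(479)), (np.int64(58), np.int64(297)), (np.int64(60), np.int64(444)), (np.int64(62), np.int64(429)), (np.int64(64), np.int64(422)), (np.int64(66), np.int64(266))]
y [(np.int64(-128), np.int64(252)), (np.int64(128), np.int64(266)), (np.int64(130), np.int64(256)), (np.int64(132), np.int64(259)), (np.int64(134), np.int64(256))]
floor 0.007812834913313638
```

View pics/w3.png

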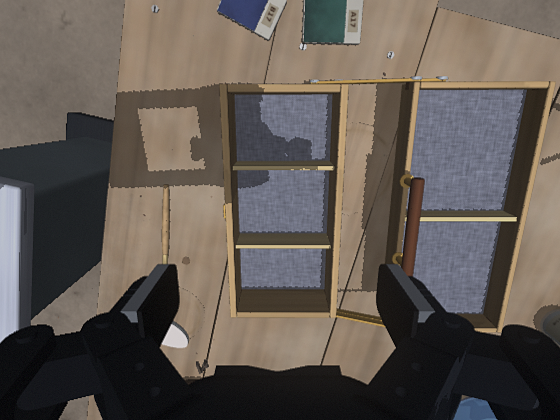

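The view shows the tray fully back and the box open with three empty bays, partitions at rows 167 and 245. Going to the clay.

drive_tool:
  plan:
    - [-0.017, -0.007, 0, 0, 0, 0, 1]
    - [-0.035, -0.013, 0, 0, 0, 0, 1]
    - [-0.043, -0.0165, 0, 0, 0, 0, 1]
    - [-0.043, -0.0165, 0, 0, 0, 0, 1]
    - [-0.043, -0.0165, 0, 0, 0, 0, 1]
    - [-0.043, -0.0165, 0.015, 0, 0, 0, 1]
    - [-0.043, -0.0165, 0.02, 0, 0, 0, 1]
    - [-0.043, -0.0165, 0.02, 0, 0, 0, 1]
    - [-0.03, -0.011, 0.02, 0, 0, 0, 1]
    - [-0.012, -0.005, 0.015, 0, 0, 0, 1]

```text
t: 9.25
tcp_pos: [0.4266, -0.1144, 0.2014]
tool_rot: [0.624, 0.781, -0.0, 0.0]
force: [0.4, 0.7, 1.3]
finger_gap: 1.0
gripper_force: 0.0
```

drive_tool:
  plan:
    - [0, 0, 0, 0, 0, 0, 1]
    - [0, 0, 0, 0, 0, 0, 1]

```text
t: 9.45
tcp_pos: [0.4264, -0.1109, 0.2024]
tool_rot: [0.623, 0.782, 0.0, -0.0]
force: [-0.3, -0.6, 0.4]
finger_gap: 1.003
gripper_force: 0.0
```

Run:
```python
from h import *
from station import manip
s,E=wrist(manip); P=cloud(s,E)
m=(np.hypot(P[...,0]-.424,P[...,1]+.111)<.05)&(P[...,2]>.02)&(P[...,2]<.06)
r=rect(P[m][:,:2]); print(m.sum(),r,np.percentile(P[...,2][m],98))
m=(np.hypot(P[...,0]-.424,P[...,1]+.111)<.05)&(P[...,2]>.043)&(P[...,2]<.06); print(rect(P[m][:,:2]))
t=manip.sense(); print(t["tcp_pos"],to(t,[.424,-.1115,.024],103.1))
```

```text
3485 (array([ 424.5, -111.7]), array([51.3, 62.8]), 10.9) 0.046666250182472245
(array([ 424.5, -112. ]), array([42., 53.]), 11.3)
[ 0.42658899 -0.11047123  0.20278453] ('wz -0.1', 'shift', array([ -0.4,  -2.8, 178.8]), 'tilt', array([0.02, 0.01]))
```

drive_tool:
  plan:
    - [0, -0.0025, 0.03, 0, 0, 2, 1]
    - [0, 0, 0.045, 0, 0, 0, 1]
    - [0, 0, 0.045, 0, 0, 0, 1]
    - [-0.001, 0, 0.03, 0, 0, 0, 1]
    - [0, 0, 0.02, 0, 0, 0, 1]
    - [0, 0, 0.009, 0, 0, 0, 1]
    - [0, 0, 0, 0, 0, 0, 1]
    - [0, 0, 0, 0, 0, 0, -1]
    - [0, 0, 0, 0, 0, 0, -1]
    - [0, 0, 0, 0, 0, 0, -1]
  newtons: 50

```text
t: 10.5
tcp_pos: [0.4244, -0.1125, 0.025]
tool_rot: [0.636, 0.772, 0.0, 0.001]
force: [-0.4, 1.4, 6.9]
finger_gap: 0.568
gripper_force: 50.0
```

drive_tool:
  plan:
    - [0, 0, 0, 0, 0, 0, -1]
    - [0, 0, 0, 0, 0, 0, -1]
    - [0, 0, -0.01, 0, 0, 0, -1]
    - [0, 0, -0.03, 0, 0, 0, -1]
    - [0, 0, -0.04, 0, 0, 0, -1]
    - [0, 0, -0.03, 0, 0, 0, -1]
    - [0, 0, -0.01, 0, 0, 0, -1]
    - [0, 0, 0, 0, 0, 0, -1]

```text
t: 11.3
tcp_pos: [0.4242, -0.1124, 0.1448]
tool_rot: [0.636, 0.771, 0.0, 0.002]
force: [1.0, 0.0, -4.8]
finger_gap: 0.57
gripper_force: 53.4
```

drive_tool:
  plan:
    - [0, 0, 0, 0, 0, -2.1, -1]
    - [0.018, 0.008, 0, 0, 0, 0, -1]
    - [0.035, 0.015, 0, 0, 0, 0, -1]
    - [0.042, 0.018, 0, 0, 0, 0, -1]
    - [0.042, 0.018, 0, 0, 0, 0, -1]
    - [0.042, 0.018, 0, 0, 0, 0, -1]
    - [0.042, 0.018, 0, 0, 0, 0, -1]
    - [0.042, 0.018, 0, 0, 0, 0, -1]
    - [0.034, 0.015, 0, 0, 0, 0, -1]
    - [0.018, 0.007, 0, 0, 0, 0, -1]

```text
t: 12.3
tcp_pos: [0.4833, 0.228, 0.1411]
tool_rot: [0.621, 0.784, -0.001, -0.001]
force: [-0.7, 0.5, -5.3]
finger_gap: 0.571
gripper_force: 53.4
```

drive_tool:
  plan:
    - [0, 0, 0, 0, 0, 0, -1]
    - [0, 0, 0, 0, 0, 0, -1]
    - [0, 0, 0, 0, 0, 0, -1]

```text
t: 12.6
tcp_pos: [0.4829, 0.224, 0.1421]
tool_rot: [0.622, 0.783, -0.002, -0.001]
force: [-0.3, -0.9, -2.8]
finger_gap: 0.576
gripper_force: 53.4
```

Run:
```python
from h import *
from station import manip
s,E=wrist(manip); cv2.imwrite("pics/w4.png",s["image"][...,::-1])
t=manip.sense(); print(t["t"],t["force"],to(t,[.484,.225,.033],103.2))
```

```text
12.65 [-0.06122704  0.03463832 -3.809383  ] ('wz -0.2', 'shift', array([  0.9,   1. , 109.5]), 'tilt', array([-0.15, -0.05]))
```

View pics/w4.png

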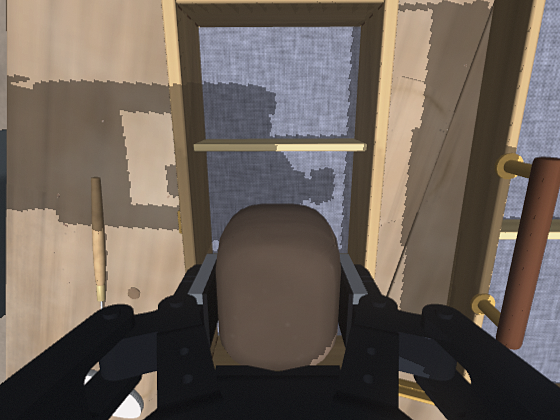

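The clay is centred over the middle bay, partition at row 147 and the second hidden behind it. Lowering.

drive_tool:
  plan:
    - [0.001, 0.001, 0.015, 0, 0, 0, -1]
    - [0, 0, 0.025, 0, 0, 0, -1]
    - [0, 0, 0.025, 0, 0, 0, -1]
    - [0, 0, 0.02, 0, 0, 0, -1]
    - [0, 0, 0.012, 0, 0, 0, -1]
    - [0, 0, 0.006, 0, 0, 0, -1]
    - [0, 0, 0.003, 0, 0, 0, -1]
    - [0, 0, 0.002, 0, 0, 0, -1]
    - [0, 0, 0.001, 0, 0, 0, -1]
    - [0, 0, 0, 0, 0, 0, -1]

```text
t: 13.65
tcp_pos: [0.4852, 0.2265, 0.035]
tool_rot: [0.622, 0.783, 0.0, 0.0]
force: [0.1, 0.4, -3.5]
finger_gap: 0.566
gripper_force: 53.3
```

drive_tool:
  plan:
    - [0, 0, 0.001, 0, 0, 0, -1]
    - [0, 0, 0.001, 0, 0, 0, -1]
    - [0, 0, 0.0005, 0, 0, 0, -1]
    - [0, 0, 0, 0, 0, 0, 0.3]
    - [0, 0, 0, 0, 0, 0, 0.6]
    - [0, 0, -0.005, 0, 0, 0, 0.6]
    - [0, 0, -0.025, 0, 0, 0, 0.6]
    - [0, 0, -0.045, 0, 0, 0, 0.8]
    - [0, 0, -0.05, 0, 0, 0, 1]
    - [-0.015, -0.002, -0.04, 0, 0, 0, 1]

```text
t: 14.65
tcp_pos: [0.4866, 0.2123, 0.1998]
tool_rot: [0.621, 0.783, 0.001, 0.001]
force: [0.3, -0.1, 0.7]
finger_gap: 1.0
gripper_force: 0.0
```

drive_tool:
  plan:
    - [-0.03, -0.003, 0, 0, 0, 0, 1]
    - [-0.04, -0.004, 0, 0, 0, 0, 1]
    - [-0.046, -0.004, 0, 0, 0, 0, 1]
    - [-0.046, -0.004, 0, 0, 0, 0, 1]
    - [-0.046, -0.004, 0, 0, 0, 0, 1]
    - [-0.046, -0.004, 0, 0, 0, 0, 1]
    - [-0.046, -0.004, 0, 0, 0, 0, 1]
    - [-0.046, -0.004, 0, 0, 0, 0, 1]
    - [-0.046, -0.004, 0, 0, 0, 0, 1]
    - [-0.046, -0.004, 0, 0, 0, 0, 1]

```text
t: 15.65
tcp_pos: [0.5471, -0.2261, 0.1973]
tool_rot: [0.622, 0.783, 0.0, 0.0]
force: [0.9, -0.2, 0.4]
finger_gap: 1.003
gripper_force: 0.0
```

drive_tool:
  plan:
    - [-0.046, -0.004, 0, 0, 0, 0, 1]
    - [-0.046, -0.004, 0, 0, 0, 0, 1]
    - [-0.03, -0.003, 0, 0, 0, 0, 1]
    - [-0.015, -0.001, 0, 0, 0, 0, 1]
    - [-0.005, 0, 0, 0, 0, 0, 1]
    - [0, 0, 0, 0, 0, 0, 1]
    - [0, 0, 0, 0, 0, 0, 1]

```text
t: 16.35
tcp_pos: [0.5674, -0.3631, 0.1968]
tool_rot: [0.622, 0.783, 0.0, -0.001]
force: [0.1, 0.5, 0.3]
finger_gap: 1.001
gripper_force: 0.0
```

Run:
```python
from h import *
from station import manip
s,E=wrist(manip); P=cloud(s,E)
m=(np.hypot(P[...,0]-.569,P[...,1]+.367)<.05)&(P[...,2]>.035)&(P[...,2]<.06)
p=P[m]; print(m.sum(),rect(p[:,:2]),np.round(cv2.minEnclosingCircle((p[:,:2]*1000).astype(np.float32)),1),p[:,2].max())
t=manip.sense(); print(t["t"],t["tcp_pos"],to(t,[.5695,-.367,.024],103.2))
s=manip.snapshot("top"); P=cloud(s); m=(np.hypot(P[...,0]-.482,P[...,1]-.224)<.06)&(P[...,2]>.040)&(P[...,2]<.06); print(rect(P[m][:,:2]),P[m].mean(0))
```

```text
Traceback (most recent call last):
ValueError: setting an array element with a sequence. The requested array has an inhomogeneous shape after 1 dimensions. The detected shape was (2,) + inhomogeneous part.
```

Run:
```python
from h import *
from station import manip
s,E=wrist(manip); P=cloud(s,E)
m=(np.hypot(P[...,0]-.569,P[...,1]+.367)<.05)&(P[...,2]>.035)&(P[...,2]<.06)
p=P[m]; print(m.sum(),rect(p[:,:2]),cv2.minEnclosingCircle((p[:,:2]*1000).astype(np.float32)),p[:,2].max())
t=manip.sense(); print(t["t"],t["tcp_pos"],to(t,[.5695,-.367,.024],103.2))
s=manip.snapshot("top"); P=cloud(s); m=(np.hypot(P[...,0]-.482,P[...,1]-.224)<.06)&(P[...,2]>.040)&(P[...,2]<.06); print(rect(P[m][:,:2]),P[m].mean(0))
```

```text
1231 (array([ 570.2, -367.6]), array([54.2, 54.7]), 12.1) ((570.0889892578125, -367.77227783203125), 28.04332733154297) 0.04498868550754431
16.45 [ 0.56763273 -0.36323085  0.19701641] ('wz -0.0', 'shift', array([ -4.1,   1. , 173. ]), 'tilt', array([-0.04,  0.06]))
(array([491.7, 226.9]), array([ 97.3, 101.4]), 11.2) [0.48413624 0.22504596 0.04963396]
```

drive_tool:
  plan:
    - [-0.005, 0.0015, 0.03, 0, 0, 0, 1]
    - [0, 0, 0.045, 0, 0, 0, 1]
    - [0, 0, 0.045, 0, 0, 0, 1]
    - [0, 0, 0.03, 0, 0, 0, 1]
    - [0, 0, 0.015, 0, 0, 0, 1]
    - [0, 0, 0.007, 0, 0, 0, 1]
    - [0, 0, 0, 0, 0, 0, 1]
    - [0, 0, 0, 0, 0, 0, -1]
    - [0, 0, 0, 0, 0, 0, -1]
    - [0, 0, 0, 0, 0, 0, -1]
  newtons: 25

```text
t: 17.5
tcp_pos: [0.5711, -0.3706, 0.0272]
tool_rot: [0.622, 0.783, -0.0, 0.002]
force: [-0.8, 0.8, 5.1]
finger_gap: 0.622
gripper_force: 25.9
```

drive_tool:
  plan:
    - [0, 0, 0, 0, 0, 0, -1]
    - [0, 0, 0, 0, 0, 0, -1]

```text
t: 17.7
tcp_pos: [0.5711, -0.3706, 0.0272]
tool_rot: [0.622, 0.783, -0.0, 0.002]
force: [-0.5, 1.0, 6.3]
finger_gap: 0.621
gripper_force: 26.0
```

drive_tool:
  plan:
    - [0, 0, -0.01, 0, 0, 0, -1]
    - [0, 0, -0.03, 0, 0, 0, -1]
    - [0, 0, -0.04, 0, 0, 0, -1]
    - [0, 0, -0.03, 0, 0, 0, -1]
    - [0, 0, -0.01, 0, 0, 0, -1]
    - [0, 0, 0, 0, 0, 0, -1]
    - [0, 0, 0, 0, 0, 0, -1]

```text
t: 18.4
tcp_pos: [0.5693, -0.369, 0.1436]
tool_rot: [0.622, 0.783, 0.0, -0.001]
force: [-0.3, 0.5, -1.8]
finger_gap: 0.619
gripper_force: 26.7
```

Run:
```python
from h import *
from station import manip
t=manip.sense(); print(t["t"],t["force"],t["tcp_pos"],to(t,[.4638,.3112,.145],103.2))
```

```text
18.4 [-0.27421861  0.50618116 -1.77549859] [ 0.56932846 -0.36899507  0.14363205] ('wz -0.1', 'shift', array([686.3,  52.6,  -1.4]), 'tilt', array([-0.11,  0.1 ]))
```

drive_tool:
  plan:
    - [0.015, 0.003, 0, 0, 0, 0, -1]
    - [0.03, 0.003, 0, 0, 0, 0, -1]
    - [0.042, 0.003, 0, 0, 0, 0, -1]
    - [0.044, 0.003, 0, 0, 0, 0, -1]
    - [0.044, 0.003, 0, 0, 0, 0, -1]
    - [0.044, 0.003, 0, 0, 0, 0, -1]
    - [0.044, 0.003, 0, 0, 0, 0, -1]
    - [0.044, 0.003, 0, 0, 0, 0, -1]
    - [0.044, 0.003, 0, 0, 0, 0, -1]
    - [0.044, 0.003, 0, 0, 0, 0, -1]

```text
t: 19.4
tcp_pos: [0.5078, 0.0245, 0.1435]
tool_rot: [0.622, 0.783, -0.001, -0.002]
force: [0.8, 0.2, -0.5]
finger_gap: 0.622
gripper_force: 26.7
```

drive_tool:
  plan:
    - [0.044, 0.003, 0, 0, 0, 0, -1]
    - [0.044, 0.003, 0, 0, 0, 0, -1]
    - [0.044, 0.003, 0, 0, 0, 0, -1]
    - [0.044, 0.003, 0, 0, 0, 0, -1]
    - [0.04, 0.003, 0, 0, 0, 0, -1]
    - [0.032, 0.003, 0, 0, 0, 0, -1]
    - [0.025, 0.003, 0, 0, 0, 0, -1]
    - [0.014, 0.002, 0, 0, 0, 0, -1]
    - [0.002, 0, 0, 0, 0, 0, -1]
    - [0, 0, 0, 0, 0, 0, -1]

```text
t: 20.4
tcp_pos: [0.4665, 0.3081, 0.1442]
tool_rot: [0.622, 0.783, -0.001, -0.0]
force: [0.2, 0.3, -1.0]
finger_gap: 0.617
gripper_force: 26.7
```

drive_tool:
  plan:
    - [0, 0, 0, 0, 0, 0, -1]
    - [0, 0, 0, 0, 0, 0, -1]

```text
t: 20.6
tcp_pos: [0.4675, 0.3073, 0.1448]
tool_rot: [0.623, 0.782, -0.0, -0.0]
force: [0.1, 0.5, -1.3]
finger_gap: 0.621
gripper_force: 26.7
```

Run:
```python
from h import *
from station import manip
s,E=wrist(manip); cv2.imwrite("pics/w5.png",s["image"][...,::-1])
t=manip.sense(); print(t["t"],t["force"],t["tcp_pos"],to(t,[.4638,.3112,.036],103.2))
```

```text
20.65 [-0.53191161  0.2033047  -0.61876396] [0.4675562  0.30741633 0.14487508] ('wz -0.2', 'shift', array([  4.5,  -2.8, 108.9]), 'tilt', array([-0.02, -0.02]))
```

View pics/w5.png

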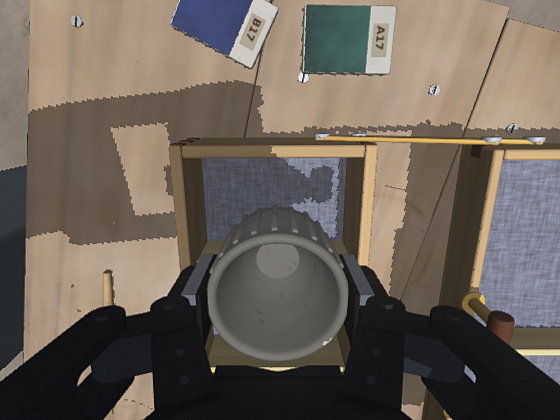

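The fluted pot hangs over the left bay, square between the rim walls (cols 200–360). Lowering.

drive_tool:
  plan:
    - [0.0025, -0.0028, 0.015, 0, 0, 0, -1]
    - [0, 0, 0.025, 0, 0, 0, -1]
    - [0, 0, 0.025, 0, 0, 0, -1]
    - [0, 0, 0.02, 0, 0, 0, -1]
    - [0, 0, 0.012, 0, 0, 0, -1]
    - [0, 0, 0.005, 0, 0, 0, -1]
    - [0, 0, 0.003, 0, 0, 0, -1]
    - [0, 0, 0.002, 0, 0, 0, -1]
    - [0, 0, 0.001, 0, 0, 0, -1]
    - [0, 0, 0, 0, 0, 0, -1]

```text
t: 21.65
tcp_pos: [0.4643, 0.3105, 0.0375]
tool_rot: [0.622, 0.783, 0.0, 0.0]
force: [-0.2, 1.0, -0.1]
finger_gap: 0.619
gripper_force: 26.7
```

drive_tool:
  plan:
    - [0, 0, 0.001, 0, 0, 0, -1]
    - [0, 0, 0.001, 0, 0, 0, -1]
    - [0, 0, 0.0005, 0, 0, 0, -1]
    - [0, 0, 0, 0, 0, 0, -1]

```text
t: 22.05
tcp_pos: [0.4642, 0.3105, 0.0352]
tool_rot: [0.622, 0.783, 0.0, 0.0]
force: [-1.0, -0.8, 4.1]
finger_gap: 0.618
gripper_force: 27.0
```

drive_tool:
  plan:
    - [0, 0, 0, 0, 0, 0, 0.4]
    - [0, 0, 0, 0, 0, 0, 0.6]
    - [0, 0, 0, 0, 0, 0, 0.6]
    - [0, 0, -0.01, 0, 0, 0, 0.6]
    - [0, 0, -0.025, 0, 0, 0, 0.6]
    - [0, 0, -0.045, 0, 0, 0, 0.6]
    - [0, 0, -0.045, 0, 0, 0, 1]
    - [0, 0, -0.04, 0, 0, -8.5, 1]
    - [0, 0, -0.015, 0, 0, -8.5, 1]
    - [0, 0, 0, 0, 0, -8.5, 1]

```text
t: 23.05
tcp_pos: [0.4657, 0.3111, 0.2187]
tool_rot: [0.431, 0.902, 0.003, 0.003]
force: [0.4, 0.2, 0.1]
finger_gap: 1.005
gripper_force: 0.0
```

drive_tool:
  plan:
    - [0, 0, 0, 0, 0, -8.5, 1]
    - [0, 0, 0, 0, 0, -8.5, 1]
    - [0, 0, 0, 0, 0, -8.5, 1]
    - [-0.006, -0.016, 0, 0, 0, -1.6, 1]
    - [-0.011, -0.03, 0, 0, 0, 0, 1]
    - [-0.015, -0.039, 0, 0, 0, 0, 1]
    - [-0.017, -0.043, 0, 0, 0, 0, 1]
    - [-0.017, -0.043, 0, 0, 0, 0, 1]
    - [-0.017, -0.043, 0, 0, 0, 0, 1]
    - [-0.017, -0.043, 0, 0, 0, 0, 1]

```text
t: 24.05
tcp_pos: [0.4483, 0.0334, 0.2151]
tool_rot: [0.211, 0.978, 0.0, 0.0]
force: [1.4, -0.4, -0.7]
finger_gap: 0.995
gripper_force: 0.0
```

Run:
```python
from h import *
from station import manip
t=manip.sense(); print(t["t"],t["tcp_pos"],to(t,[.4215,-.373,.20],155.6))
s=manip.snapshot("top"); pickle.dump(s,open("top1.pkl","wb")); cv2.imwrite("pics/top1.png",cv2.resize(s["image"][130:250,80:260],None,fx=4,fy=4)[...,::-1])
```

```text
24.05 [0.44826188 0.03339705 0.21508907] ('wz 0.1', 'shift', array([-143.5, -381.2,   15.1]), 'tilt', array([ 0.05, -0.01]))
```

View pics/top1.png

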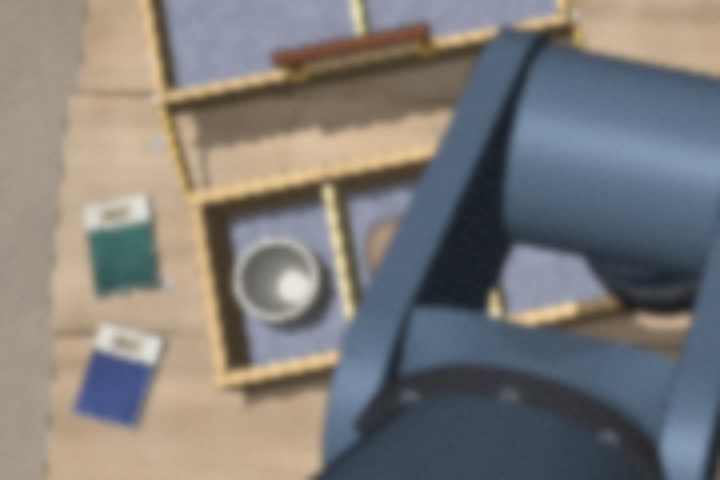

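The pot stands upright in the left bay at crop (278,282). Continuing to the frog.

drive_tool:
  plan:
    - [-0.017, -0.043, 0, 0, 0, 0, 1]
    - [-0.017, -0.044, 0, 0, 0, 0, 1]
    - [-0.017, -0.044, 0, 0, 0, 0, 1]
    - [-0.017, -0.044, 0, 0, 0, 0, 1]
    - [-0.017, -0.044, 0, 0, 0, 0, 1]
    - [-0.017, -0.044, 0, 0, 0, 0, 1]
    - [-0.015, -0.044, 0, 0, 0, 0, 1]
    - [-0.014, -0.041, 0, 0, 0, 0, 1]
    - [-0.009, -0.025, 0, 0, 0, 0, 1]
    - [-0.0035, -0.01, 0, 0, 0, 0, 1]

```text
t: 25.1
tcp_pos: [0.4214, -0.376, 0.2149]
tool_rot: [0.212, 0.977, -0.001, 0.001]
force: [0.1, 0.1, 0.2]
finger_gap: 1.001
gripper_force: 0.0
```

drive_tool:
  plan:
    - [0, 0, 0, 0, 0, 0, 1]
    - [0, 0, 0, 0, 0, 0, 1]

```text
t: 25.3
tcp_pos: [0.4214, -0.3712, 0.2143]
tool_rot: [0.211, 0.978, 0.001, -0.001]
force: [0.1, 0.7, 0.4]
finger_gap: 1.001
gripper_force: 0.0
```

Run:
```python
from h import *
from station import manip
s,E=wrist(manip); P=cloud(s,E); cv2.imwrite("pics/w6.png",s["image"][...,::-1]); pickle.dump((s,E),open("w6.pkl","wb"))
for lo in(.006,.012,.02):
  m=(np.hypot(P[...,0]-.4215,P[...,1]+.373)<.035)&(P[...,2]>lo)&(P[...,2]<.06)
  p=P[m]; print(lo,m.sum(),rect(p[:,:2]))
t=manip.sense(); print(t["t"],t["tcp_pos"],to(t,[.4215,-.373,.03],155.6))
```

```text
0.006 1273 (array([ 421.8, -374.4]), array([44.6, 39.4]), 52.6)
0.012 1014 (array([ 420.6, -374.7]), array([37.4, 38.2]), 47.8)
0.02 717 (array([ 420.4, -372.1]), array([25.7, 34.3]), 54.8)
25.35 [ 0.42151654 -0.37089884  0.21435399] ('wz 0.1', 'shift', array([ -0.9,  -1.9, 184.4]), 'tilt', array([-0.05,  0.1 ]))
```

View pics/w6.png

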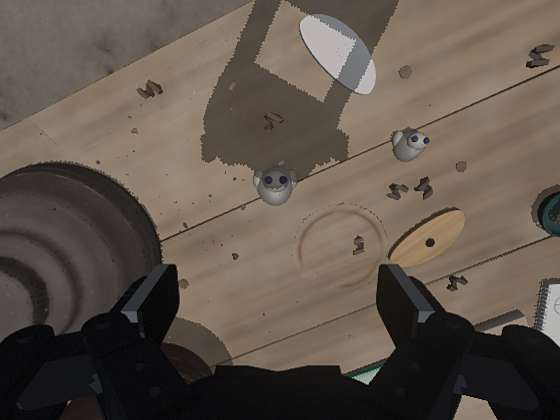

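The wrist view shows the large frog at (275,185), facing up-image and symmetric between the fingers; the big vessel at left stays clear. Descending.

drive_tool:
  plan:
    - [-0.0013, -0.0027, 0.03, 0, 0, 0, 1]
    - [0, 0, 0.045, 0, 0, 0, 1]
    - [0, 0, 0.045, 0, 0, 0, 1]
    - [0, 0, 0.035, 0, 0, 0, 1]
    - [0, 0, 0.02, 0, 0, 0, 1]
    - [0, 0, 0.0125, 0, 0, 0, 1]
    - [0, 0, 0.004, 0, 0, 0, 1]
    - [0, 0, 0, 0, 0, 0, 0.3]
    - [0, 0, 0, 0, 0, 0, 0.1]
    - [0, 0, 0, 0, 0, 0, -1]
  newtons: 20

```text
t: 26.35
tcp_pos: [0.4223, -0.3767, 0.0242]
tool_rot: [0.211, 0.978, -0.001, 0.001]
force: [1.1, 1.2, 0.6]
finger_gap: 0.512
gripper_force: 0.0
```

drive_tool:
  plan:
    - [0, 0, 0, 0, 0, 0, -1]
    - [0, 0, 0, 0, 0, 0, -1]
    - [0, 0, 0, 0, 0, 0, -1]

```text
t: 26.65
tcp_pos: [0.4222, -0.3764, 0.0242]
tool_rot: [0.211, 0.977, -0.0, 0.001]
force: [0.1, 1.4, 6.6]
finger_gap: 0.37
gripper_force: 19.1
```

drive_tool:
  plan:
    - [0, 0, -0.01, 0, 0, 0, -1]
    - [0, 0, -0.03, 0, 0, 0, -1]
    - [0, 0, -0.04, 0, 0, 0, -1]
    - [0, 0, -0.03, 0, 0, 0, -1]
    - [0, 0, -0.01, 0, 0, 8.5, -1]
    - [0, 0, 0, 0, 0, 8.5, -1]
    - [0, 0, 0, 0, 0, 8.5, -1]
    - [0, 0, 0, 0, 0, 8.5, -1]
    - [0, 0, 0, 0, 0, 8.5, -1]
    - [0, 0, 0, 0, 0, 8.5, -1]

```text
t: 27.65
tcp_pos: [0.4213, -0.376, 0.1434]
tool_rot: [0.614, 0.79, -0.0, 0.0]
force: [0.7, -0.1, -0.2]
finger_gap: 0.358
gripper_force: 18.5
```

Run:
```python
from h import *
from station import manip
s,E=wrist(manip); cv2.imwrite("pics/w7.png",s["image"][...,::-1])
t=manip.sense(); print(t["t"],t["force"],t["tcp_pos"],to(t,[.5042,.1388,.145],103.2))
```

```text
27.7 [-1.14187173 -1.08227288 -0.85680236] [ 0.42138442 -0.37603971  0.14340001] ('wz 0.9', 'shift', array([482.3, 198.2,  -1.6]), 'tilt', array([-0.01, -0.02]))
```

View pics/w7.png

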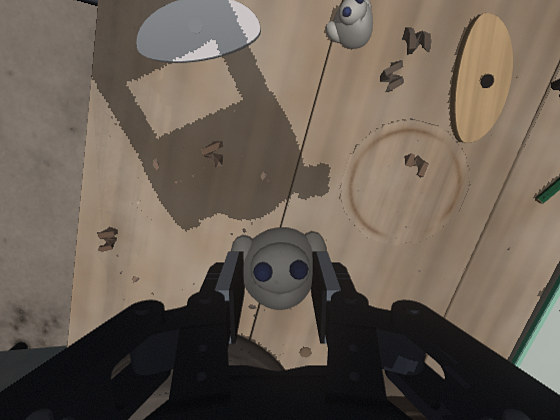

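The frog hangs level between the pads at (280,265). Checking whether the grip is steady.

drive_tool:
  plan:
    - [0, 0, 0, 0, 0, 0, -1]
    - [0, 0, 0, 0, 0, 0.9, -1]
    - [0, 0, 0, 0, 0, 0, -1]

```text
t: 28.0
tcp_pos: [0.4216, -0.3761, 0.143]
tool_rot: [0.617, 0.787, -0.0, -0.0]
force: [-0.0, 0.5, -0.4]
finger_gap: 0.366
gripper_force: 18.5
```

drive_tool:
  plan:
    - [0.008, 0.003, 0, 0, 0, 0, -1]
    - [0.016, 0.007, 0, 0, 0, 0, -1]
    - [0.024, 0.01, 0, 0, 0, 0, -1]
    - [0.03, 0.012, 0, 0, 0, 0, -1]
    - [0.032, 0.013, 0, 0, 0, 0, -1]
    - [0.032, 0.013, 0, 0, 0, 0, -1]
    - [0.032, 0.013, 0, 0, 0, 0, -1]
    - [0.032, 0.013, 0, 0, 0, 0, -1]
    - [0.032, 0.013, 0, 0, 0, 0, -1]
    - [0.032, 0.013, 0, 0, 0, 0, -1]

```text
t: 29.0
tcp_pos: [0.4635, -0.0848, 0.143]
tool_rot: [0.617, 0.787, 0.0, -0.0]
force: [-0.6, 0.2, -1.1]
finger_gap: 0.358
gripper_force: 18.5
```

drive_tool:
  plan:
    - [0.032, 0.013, 0, 0, 0, 0.6, -1]
    - [0.032, 0.013, 0, 0, 0, 0, -1]
    - [0.032, 0.013, 0, 0, 0, 0, -1]
    - [0.032, 0.013, 0, 0, 0, 0, -1]
    - [0.03, 0.013, 0, 0, 0, 0, -1]
    - [0.025, 0.011, 0, 0, 0, 0, -1]
    - [0.018, 0.007, 0, 0, 0, 0, -1]
    - [0.01, 0.004, 0, 0, 0, 0, -1]
    - [0, 0, 0, 0, 0, 0, -1]
    - [0, 0, 0, 0, 0, 0, -1]

```text
t: 30.0
tcp_pos: [0.4999, 0.1376, 0.1429]
tool_rot: [0.621, 0.784, -0.0, -0.0]
force: [-0.3, -0.2, -0.5]
finger_gap: 0.366
gripper_force: 18.5
```

Run:
```python
from h import *
from station import manip
s,E=wrist(manip); cv2.imwrite("pics/w8.png",s["image"][...,::-1])
t=manip.sense(); print(t["t"],t["finger_gap"],t["tcp_pos"],to(t,[.5042,.1388,.034],103.2))
```

```text
30.05 0.36008292881286674 [0.50007857 0.13716422 0.14287823] ('wz -0.1', 'shift', array([  0.7,   4.4, 108.9]), 'tilt', array([-0.04, -0.02]))
```

View pics/w8.png

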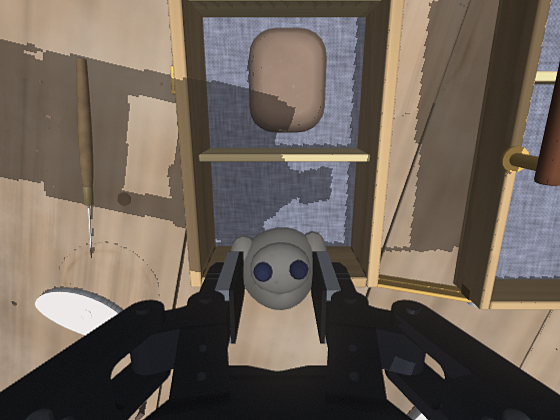

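The frog hangs over the right bay with the clay in the middle bay at (287,80), not crooked. Lowering.

drive_tool:
  plan:
    - [0.0007, 0.0044, 0.012, 0, 0, 0, -1]
    - [0, 0, 0.02, 0, 0, 0, -1]
    - [0, 0, 0.025, 0, 0, 0, -1]
    - [0, 0, 0.022, 0, 0, 0, -1]
    - [0, 0, 0.015, 0, 0, 0, -1]
    - [0, 0, 0.008, 0, 0, 0, -1]
    - [0, 0, 0.004, 0, 0, 0, -1]
    - [0, 0, 0.002, 0, 0, 0, -1]
    - [0, 0, 0.001, 0, 0, 0, -1]
    - [0, 0, 0, 0, 0, 0, -1]

```text
t: 31.05
tcp_pos: [0.5052, 0.1393, 0.0344]
tool_rot: [0.621, 0.783, 0.0, 0.0]
force: [0.2, 0.0, -0.9]
finger_gap: 0.359
gripper_force: 18.5
```

drive_tool:
  plan:
    - [0, 0, 0.0005, 0, 0, 0, -1]
    - [0, 0, 0, 0, 0, 0, -1]

```text
t: 31.25
tcp_pos: [0.505, 0.1394, 0.0339]
tool_rot: [0.621, 0.783, 0.0, 0.0]
force: [-0.1, -0.3, -0.8]
finger_gap: 0.367
gripper_force: 18.5
```

drive_tool:
  plan:
    - [0, 0, 0.001, 0, 0, 0, -1]
    - [0, 0, 0.0007, 0, 0, 0, -1]
    - [0, 0, 0, 0, 0, 0, -1]

```text
t: 31.55
tcp_pos: [0.5049, 0.1393, 0.0322]
tool_rot: [0.621, 0.784, 0.0, 0.0]
force: [-0.1, -0.4, 4.1]
finger_gap: 0.37
gripper_force: 19.6
```

drive_tool:
  plan:
    - [0, 0, 0.0005, 0, 0, 0, -1]
    - [0, 0, 0, 0, 0, 0, -1]

```text
t: 31.75
tcp_pos: [0.5049, 0.1393, 0.0321]
tool_rot: [0.621, 0.784, 0.0, 0.0]
force: [-1.1, -0.7, 8.1]
finger_gap: 0.363
gripper_force: 20.6
```

drive_tool:
  plan:
    - [0, 0, -0.0005, 0, 0, 0, 0]
    - [0, 0, 0, 0, 0, 0, 0.2]
    - [0, 0, 0, 0, 0, 0, 0.5]
    - [0, 0, -0.01, 0, 0, 0, 0.5]
    - [0, 0, -0.03, 0, 0, 0, 0.5]
    - [0, 0, -0.045, 0, 0, 0, 0.5]
    - [0, 0, -0.05, 0, 0, 0, 0.5]
    - [0.01, 0, -0.05, 0, 0, 0, 0.5]
    - [0.04, 0, -0.035, 0, 0, 0, 0.5]
    - [0.0376, 0, -0.02, 0, 0, 0, 0.3]

```text
t: 32.75
tcp_pos: [0.4864, 0.2228, 0.2729]
tool_rot: [0.622, 0.783, 0.002, 0.002]
force: [0.8, 0.1, -0.2]
finger_gap: 0.652
gripper_force: 0.0
```

drive_tool:
  plan:
    - [0.02, 0, 0, 0, 0, 0, 0.1]
    - [0, 0, 0, 0, 0, 0, 0.1]
    - [0, 0, 0, 0, 0, 0, 0.1]

```text
t: 33.05
tcp_pos: [0.4802, 0.2415, 0.2688]
tool_rot: [0.621, 0.784, -0.0, 0.0]
force: [-0.3, 0.2, -0.2]
finger_gap: 0.549
gripper_force: 0.0
```

Run:
```python
from h import *
from station import manip
s,E=wrist(manip); cv2.imwrite("pics/w9.png",s["image"][...,::-1]); P=cloud(s,E)
t=manip.sense(); print(t["t"],t["tcp_pos"],to(t,[.6034,.2524,.1144],103.2))
c,n=np.cos(np.radians(13.2)),np.sin(np.radians(13.2)); X,Y=P[...,0]-.484,P[...,1]-.225
b=np.stack([X*c+Y*n,-X*n+Y*c],-1); Z=P[...,2]
for nm,y in(("pot",88.5),("clay",0),("frog",-88.5)):
    m=(abs(b[...,1]-y/1000)<.036)&(abs(b[...,0])<.05)&(Z>.018)&(Z<.1); print(nm,m.sum(),rect(b[m]),Z[m].max())
```

```text
33.1 [0.48041517 0.24094744 0.26839855] ('wz -0.0', 'shift', array([-16.9, 122.4, 154. ]), 'tilt', array([-0.06, -0.05]))
pot 1992 (array([ 0.5, 90.5]), array([54.4, 55.6]), 9.4) 0.05350229175460364
clay 2475 (array([1.9, 2.6]), array([61.9, 51.3]), 89.6) 0.05588552247936962
frog 728 (array([  1.9, -83.9]), array([39.2, 39. ]), 41.6) 0.04697881561403233
```

View pics/w9.png

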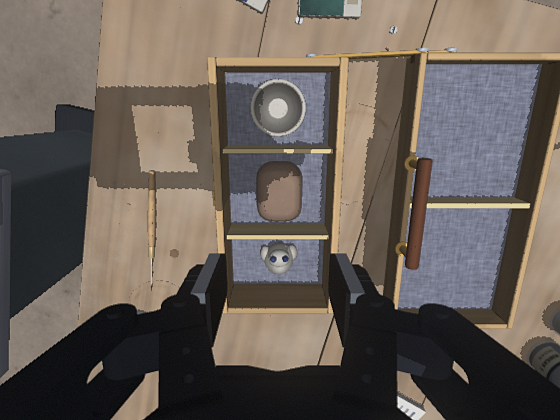

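All three stand upright, with the pot at (278,107), clay at (280,190) and frog at (278,258), heights 53, 55 and 47 mm. Taking the handle again.

drive_tool:
  plan:
    - [-0.002, 0.015, 0, 0, 0, 0, 0.1]
    - [-0.004, 0.03, 0, 0, 0, 0, 0.1]
    - [-0.005, 0.035, 0, 0, 0, 0, 0.1]
    - [-0.004, 0.03, 0.01, 0, 0, 0, 0.1]
    - [-0.0019, 0.0124, 0.02, 0, 0, 0, 0.1]
    - [0, 0, 0.035, 0, 0, 0, 0.1]
    - [0, 0, 0.035, 0, 0, 0, 0.1]
    - [0, 0, 0.03, 0, 0, 0, 0.1]
    - [0, 0, 0.018, 0, 0, 0, 0.1]
    - [0, 0, 0.0055, 0, 0, 0, 0.1]

```text
t: 34.1
tcp_pos: [0.6021, 0.2508, 0.1115]
tool_rot: [0.622, 0.783, -0.003, -0.002]
force: [-0.7, 0.0, 0.3]
finger_gap: 0.549
gripper_force: 0.0
```

drive_tool:
  plan:
    - [0, 0, 0, 0, 0, 0, -0.3]
    - [0, 0, 0, 0, 0, 0, -1]
    - [0, 0, 0, 0, 0, 0, -1]
    - [0, 0, 0, 0, 0, 0, -1]
    - [0, 0, 0, 0, 0, 0, -1]
  newtons: 60

```text
t: 34.6
tcp_pos: [0.6035, 0.2524, 0.1164]
tool_rot: [0.621, 0.784, -0.0, 0.0]
force: [-3.0, -4.2, 5.3]
finger_gap: 0.112
gripper_force: 58.8
```

drive_tool:
  plan:
    - [0, -0.0007, -0.002, 0, 0, 0, -1]
    - [0, -0.0008, -0.0018, 0, 0, 0, -1]
    - [0, -0.0023, -0.0056, 0, 0, 0, -1]
    - [0, -0.0028, -0.005, 0, 0, 0, -1]
    - [0, -0.005, -0.008, 0, 0, 0, -1]
    - [0, -0.0055, -0.0074, 0, 0, 0, -1]
    - [0, -0.0085, -0.0088, 0, 0, 0, -1]
    - [0, -0.0093, -0.0078, 0, 0, 0, -1]
    - [0, -0.0122, -0.0076, 0, 0, 0, -1]
    - [0, -0.0127, -0.0058, 0, 0, 0, -1]

```text
t: 35.6
tcp_pos: [0.5456, 0.2389, 0.1762]
tool_rot: [0.621, 0.784, 0.0, 0.001]
force: [2.0, -4.9, -6.3]
finger_gap: 0.111
gripper_force: 58.4
```

drive_tool:
  plan:
    - [0, -0.0148, -0.0039, 0, 0, 0, -1]
    - [0, -0.015, -0.002, 0, 0, 0, -1]
    - [0, -0.0151, 0.0005, 0, 0, 0, -1]
    - [0, -0.0151, 0.0028, 0, 0, 0, -1]
    - [0, -0.0131, 0.0046, 0, 0, 0, -1]
    - [0, -0.013, 0.0066, 0, 0, 0, -1]
    - [0, -0.0099, 0.0069, 0, 0, 0, -1]
    - [0, -0.0092, 0.0081, 0, 0, 0, -1]
    - [0, -0.0031, 0.0036, 0, 0, 0, -1]
    - [0, -0.0031, 0.0035, 0, 0, 0, -1]

```text
t: 36.6
tcp_pos: [0.4363, 0.2134, 0.1452]
tool_rot: [0.621, 0.784, -0.001, 0.0]
force: [0.3, -7.1, -2.5]
finger_gap: 0.115
gripper_force: 59.4
```

drive_tool:
  plan:
    - [0, -0.0028, 0.0037, 0, 0, 0, -1]
    - [0, -0.0028, 0.0037, 0, 0, 0, -1]
    - [0, -0.0016, 0.0026, 0, 0, 0, -1]
    - [0, -0.0016, 0.0025, 0, 0, 0, -1]
    - [0, -0.0014, 0.0025, 0, 0, 0, -1]
    - [0, -0.0007, 0.0013, 0, 0, 0, -1]
    - [0, -0.0007, 0.0012, 0, 0, 0, -1]
    - [0, -0.0005, 0.0009, 0, 0, 0, -1]
    - [0, -0.0005, 0.0009, 0, 0, 0, -1]
    - [0, -0.0004, 0.0009, 0, 0, 0, -1]

```text
t: 37.6
tcp_pos: [0.4239, 0.2105, 0.125]
tool_rot: [0.621, 0.784, -0.0, 0.0]
force: [0.8, -7.5, -3.5]
finger_gap: 0.117
gripper_force: 59.2
```

drive_tool:
  plan:
    - [0, -0.0004, 0.0009, 0, 0, 0, -1]
    - [0, 0, 0, 0, 0, 0, -1]
    - [0, 0, 0, 0, 0, 0, -1]

```text
t: 37.9
tcp_pos: [0.4237, 0.2105, 0.1245]
tool_rot: [0.621, 0.784, -0.0, 0.0]
force: [-0.2, -8.3, -1.3]
finger_gap: 0.108
gripper_force: 59.7
```

drive_tool:
  plan:
    - [0, -0.0002, 0.001, 0, 0, 0, -1]
    - [0, 0, 0.0005, 0, 0, 0, -1]
    - [0, 0, 0, 0, 0, 0, -1]
    - [0, 0, 0, 0, 0, 0, -1]

```text
t: 38.3
tcp_pos: [0.4237, 0.2105, 0.1243]
tool_rot: [0.621, 0.784, 0.0, 0.001]
force: [-1.5, -8.4, 10.9]
finger_gap: 0.112
gripper_force: 60.8
```

drive_tool:
  plan:
    - [0, 0, -0.0015, 0, 0, 0, -0.5]
    - [0, 0, 0, 0, 0, 0, -0.2]
    - [0, 0, 0, 0, 0, 0, 0]
    - [0, 0, -0.01, 0, 0, 0, 0.1]
    - [0, 0, -0.025, 0, 0, 0, 0.1]
    - [0, 0, -0.035, 0, 0, 0, 0.3]
    - [0, 0, -0.03, 0, 0, 0, 0.6]
    - [-0.02, 0, -0.01, 0, 0, 0, 0.6]
    - [-0.035, 0.001, 0, 0, 0, 0, 0.6]
    - [-0.042, 0.001, 0, 0, 0, 0, 0.6]

```text
t: 39.3
tcp_pos: [0.4482, 0.1171, 0.2345]
tool_rot: [0.62, 0.784, 0.001, 0.001]
force: [0.3, 0.3, -0.2]
finger_gap: 0.801
gripper_force: 0.0
```

drive_tool:
  plan:
    - [-0.044, 0.002, 0, 0, 0, 0, 0.6]
    - [-0.044, 0.002, 0, 0, 0, 0, 0.6]
    - [-0.044, 0.002, 0, 0, 0, 0, 0.6]
    - [-0.044, 0.002, 0, 0, 0, 0, 0.6]
    - [-0.044, 0.002, 0, 0, 0, 0, 0.6]
    - [-0.044, 0.001, 0, 0, 0, 0, 0.6]
    - [-0.044, 0.001, 0, 0, 0, 0, 0.6]
    - [-0.035, 0, 0, 0, 0, 0, 0.6]
    - [-0.02, 0, 0, 0, 0, -2.7, 0.6]
    - [-0.01, 0, 0, 0, 0, 0, 0.6]

```text
t: 40.3
tcp_pos: [0.5454, -0.2454, 0.2335]
tool_rot: [0.604, 0.797, 0.0, 0.0]
force: [-0.6, -0.5, -1.0]
finger_gap: 0.798
gripper_force: 0.0
```

drive_tool:
  plan:
    - [0, 0, 0, 0, 0, 0, 0.6]
    - [0, 0, 0, 0, 0, 0, 0.6]

```text
t: 40.5
tcp_pos: [0.5446, -0.2421, 0.2332]
tool_rot: [0.603, 0.798, 0.0, -0.001]
force: [0.1, 0.3, -0.2]
finger_gap: 0.797
gripper_force: 0.0
```

Run:
```python
from h import *
from station import manip
s,E=wrist(manip); P=cloud(s,E); im=s["image"].astype(int)
near=(np.hypot(P[...,0]-.545,P[...,1]+.2475)<.07)&(P[...,2]>.005)&(P[...,2]<.014)
n,L,st,c=cv2.connectedComponentsWithStats(near.astype(np.uint8)); i=1+st[1:,4].argmax(); p=P[L==i]
print(st[i,4],rect(p[:,:2]),p[:,2].mean(),im[L==i].mean(0),"table",np.nanmedian(P[...,2][(np.hypot(P[...,0]-.545,P[...,1]+.2475)<.09)&(P[...,2]<.004)]))
r=rect(p[:,:2])[0]/1000
t=manip.sense(); print(t["t"],t["tcp_pos"],to(t,[*r,.017],105.9))
s=manip.snapshot("top"); P=cloud(s); X,Y,Z=P[...,0],P[...,1],P[...,2]
reg=(abs(X-.48)<.13)&(abs(Y-.224)<.19)
for lo,hi in((.085,.106),(.112,.14)):
    m=reg&(Z>lo)&(Z<hi); print(lo,m.sum(),rect(P[m][:,:2]),"zmed",np.median(Z[m])*1000)
```

```text
2374 (array([ 546.1, -248.5]), array([38.9, 89.1]), 15.0) 0.008061882235023278 [119.99620893  99.9031171   75.31971356] table -0.0004964517714620975
40.55 [ 0.54452942 -0.24175136  0.23314891] ('wz -0.0', 'shift', array([ -6.9,  -0.3, 216.1]), 'tilt', array([-0.05,  0.07]))
0.085 25 (array([506.5, 366.3]), array([ 8.4, 22.8]), 76.4) zmed 97.59586328646353
0.112 0 (array([0., 0.]), array([0., 0.]), 0.0) zmed nan
  return _methods._mean(a, axis=axis, dtype=dtype,
  ret = ret.dtype.type(ret / rcount)
```

drive_tool:
  plan:
    - [-0.003, 0, 0.02, 0, 0, 0, 0.05]
    - [-0.0039, 0, 0.03, 0, 0, 0, 0.05]
    - [0, 0, 0.02, 0, 0, 0, 0.05]
    - [0, 0, 0, 0, 0, 0, 0.05]
    - [0, 0, 0, 0, 0, 0, 0.05]
  newtons: 20

```text
t: 41.1
tcp_pos: [0.547, -0.2491, 0.1634]
tool_rot: [0.602, 0.798, 0.0, -0.0]
force: [0.0, -0.6, 1.1]
finger_gap: 0.526
gripper_force: 0.0
```

Run:
```python
from h import *
from station import manip
def tips(s,g):
    T=cloud(s,s["mount"]); m=(abs(T[...,0])<.013)&(abs(T[...,1])<.065)&(T[...,2]<.035)&(T[...,2]>-.03)
    for sg in(-1,1):
        p=T[m&(sg*T[...,1]>0.004)]; print(round(g,3),sg,len(p),"tip z",np.percentile(p[:,2],[95,99.5]).round(4)*1000,"inner y",np.percentile(abs(p[p[:,2]>.005][:,1]),1) if (p[:,2]>.005).any() else None)
t=manip.sense(); s=manip.snapshot("wrist"); tips(s,t["finger_gap"])
for f,g in(("w1.pkl",1),("w3.pkl",1)): tips(pickle.load(open(f,"rb"))[0],g)
print(t["tcp_pos"])
```

```text
0.526 -1 2319 tip z [ 6.2 11.4] inner y 0.02194731626114265
0.526 1 2316 tip z [ 6.1 11.5] inner y 0.022534589044375445
1 -1 2511 tip z [-2.7  0.8] inner y None
1 1 2516 tip z [-2.7  0.6] inner y None
1 -1 2502 tip z [-2.6  1.1] inner y None
1 1 2497 tip z [-2.5  1. ] inner y None
[ 0.54695509 -0.24911754  0.16344272]
```

drive_tool:
  plan:
    - [0, 0, 0.02, 0, 0, 0, 0.5]
    - [0, 0, 0.04, 0, 0, 0, 0.5]
    - [0, 0, 0.04, 0, 0, 0, 0.5]
    - [0, 0, 0.025, 0, 0, 0, 0.5]
    - [0, 0, 0.013, 0, 0, 0, 0.5]
    - [0, 0, 0.007, 0, 0, 0, 0.5]
    - [0, 0, 0.003, 0, 0, 0, 0.5]
    - [0, 0, 0, 0, 0, 0, 0.5]

```text
t: 41.95
tcp_pos: [0.5477, -0.2505, 0.0163]
tool_rot: [0.603, 0.798, 0.0, 0.001]
force: [-0.4, -0.2, -0.2]
finger_gap: 0.749
gripper_force: 0.0
```

drive_tool:
  plan:
    - [0, 0, 0, 0, 0, 0, 0.2]
    - [0, 0, 0, 0, 0, 0, 0]
    - [0, 0, 0, 0, 0, 0, -0.3]
    - [0, 0, 0, 0, 0, 0, -0.3]
    - [0, 0, 0, 0, 0, 0, -0.3]
  newtons: 20

```text
t: 42.45
tcp_pos: [0.5474, -0.2504, 0.0164]
tool_rot: [0.603, 0.798, 0.0, 0.001]
force: [-0.1, 0.6, 6.1]
finger_gap: 0.45
gripper_force: 20.1
```

drive_tool:
  plan:
    - [0, 0, -0.01, 0, 0, 0, -0.3]
    - [0, 0, -0.03, 0, 0, 0, -0.3]
    - [0, 0, -0.045, 0, 0, 0, -0.3]
    - [0, 0, -0.045, 0, 0, 0, -0.3]
    - [0, 0, -0.035, 0, 0, 0, -0.3]
    - [0, 0, -0.02, 0, 0, 2.7, -0.3]
    - [0, 0, 0, 0, 0, 0, -0.3]

```text
t: 43.15
tcp_pos: [0.5487, -0.2512, 0.2043]
tool_rot: [0.621, 0.783, 0.0, 0.004]
force: [-0.6, -0.5, 0.4]
finger_gap: 0.45
gripper_force: 20.5
```

drive_tool:
  plan:
    - [0.015, 0.001, 0, 0, 0, 0, -0.3]
    - [0.03, 0.003, 0, 0, 0, 0, -0.3]
    - [0.04, 0.004, 0, 0, 0, 0, -0.3]
    - [0.042, 0.004, 0, 0, 0, 0, -0.3]
    - [0.042, 0.004, 0, 0, 0, 0, -0.3]
    - [0.042, 0.004, 0, 0, 0, 0, -0.3]
    - [0.042, 0.004, 0, 0, 0, 0, -0.3]
    - [0.042, 0.004, 0, 0, 0, 0, -0.3]
    - [0.042, 0.004, 0, 0, 0, 0, -0.3]
    - [0.042, 0.004, 0, 0, 0, 0, -0.3]

```text
t: 44.15
tcp_pos: [0.4927, 0.1295, 0.1981]
tool_rot: [0.621, 0.784, -0.002, -0.002]
force: [0.5, 0.2, 0.0]
finger_gap: 0.449
gripper_force: 20.5
```

drive_tool:
  plan:
    - [0.042, 0.003, 0, 0, 0, 0, -0.3]
    - [0.042, 0.003, 0, 0, 0, 0, -0.3]
    - [0.038, 0.003, 0, 0, 0, 0, -0.3]
    - [0.026, 0.002, 0, 0, 0, 0, -0.3]
    - [0.015, 0, 0, 0, 0, 0, -0.3]
    - [0.005, 0, 0, 0, 0, 0, -0.3]
    - [0, 0, 0, 0, 0, 0, -0.3]
    - [0, 0, 0, 0, 0, 0, -0.3]

```text
t: 44.95
tcp_pos: [0.468, 0.2922, 0.1997]
tool_rot: [0.622, 0.783, -0.001, -0.0]
force: [-0.0, -0.1, 0.0]
finger_gap: 0.451
gripper_force: 20.5
```

Run:
```python
from h import *
from station import manip
s,E=wrist(manip); P=cloud(s,E)
t=manip.sense(); print(t["t"],t["finger_gap"],t["force"],t["tcp_pos"],to(t,[.468,.2931,.0864],103.2))
c,n=np.cos(np.radians(13.2)),np.sin(np.radians(13.2)); X,Y=P[...,0]-.484,P[...,1]-.225; Z=P[...,2]
b=np.stack([X*c+Y*n,-X*n+Y*c],-1)
m=(Z>.16)&(Z<.215)&(abs(b[...,0])<.018)&(b[...,1]>0); print("rib",m.sum(),rect(b[m]),np.percentile(Z[m],[5,50,95]))
m=(Z>.112)&(Z<.135)&(abs(b[...,0]+.062)<.02); print("handle",m.sum(),rect(b[m]),Z[m].max())
m=(Z>.092)&(Z<.104)&(b[...,1]>0); print("rim",rect(b[m]),np.median(Z[m]))
```

```text
45.0 0.45498589288927105 [-0.46101673 -0.95134539 -0.24892337] [0.46824939 0.29208666 0.19992584] ('wz -0.1', 'shift', array([  1. ,  -0. , 113.5]), 'tilt', array([-0.04, -0.04]))
rib 12356 (array([-0. , 71.3]), array([36. , 89.8]), 0.0) [0.19039799 0.19140958 0.19237415]
handle 706 (array([-61.3,  36.2]), array([12. , 29.9]), 0.6) 0.1318446824832592
rim (array([-1.5, 68.3]), array([134. , 133.8]), 89.9) 0.09831314503892637
```

drive_tool:
  plan:
    - [0.001, 0, 0.015, 0, 0, 0, -0.3]
    - [0, 0, 0.025, 0, 0, 0, -0.3]
    - [0, 0, 0.028, 0, 0, 0, -0.3]
    - [0, 0, 0.02, 0, 0, 0, -0.3]
    - [0, 0, 0.012, 0, 0, 0, -0.3]
    - [0, 0, 0.006, 0, 0, 0, -0.3]
    - [0, 0, 0.004, 0, 0, 0, -0.3]
    - [0, 0, 0.002, 0, 0, 0, -0.3]
    - [0, 0, 0.001, 0, 0, 0, -0.3]
    - [0, 0, 0, 0, 0, 0, -0.3]

```text
t: 46.0
tcp_pos: [0.4683, 0.2944, 0.0877]
tool_rot: [0.621, 0.783, 0.0, 0.0]
force: [0.4, -0.6, -1.1]
finger_gap: 0.451
gripper_force: 20.5
```

drive_tool:
  plan:
    - [0, 0, 0.001, 0, 0, 0, -0.3]
    - [0, 0, 0, 0, 0, 0, -0.3]

```text
t: 46.2
tcp_pos: [0.468, 0.2944, 0.0864]
tool_rot: [0.621, 0.784, 0.0, 0.0]
force: [-0.4, -0.7, 0.1]
finger_gap: 0.451
gripper_force: 20.5
```

drive_tool:
  plan:
    - [0, 0, 0.0007, 0, 0, 0, -0.3]
    - [0, 0, 0, 0, 0, 0, -0.3]

```text
t: 46.4
tcp_pos: [0.468, 0.2944, 0.0862]
tool_rot: [0.621, 0.783, 0.0, 0.0]
force: [-1.1, -0.2, 4.8]
finger_gap: 0.451
gripper_force: 21.0
```

drive_tool:
  plan:
    - [0, 0, 0, 0, 0, 0, 0.1]
    - [0, 0, 0, 0, 0, 0, 0.3]
    - [0, 0, 0, 0, 0, 0, 0.3]
    - [0, 0, -0.01, 0, 0, 0, 0.3]
    - [0, 0, -0.025, 0, 0, 0, 0.3]
    - [0, 0, -0.04, 0, 0, 0, 0.3]
    - [0, 0, -0.045, 0, 0, 0, 0.3]
    - [0, 0, -0.045, 0, 0, 0, 0.3]
    - [0, 0, -0.03, 0, 0, 0, 0.3]
    - [0, 0, -0.01, 0, 0, 0, 0.3]

```text
t: 47.4
tcp_pos: [0.4695, 0.295, 0.2951]
tool_rot: [0.621, 0.783, 0.004, 0.002]
force: [-0.0, -0.7, -0.0]
finger_gap: 0.649
gripper_force: 0.0
```

drive_tool:
  plan:
    - [0, 0, 0, 0, 0, 0, 0.3]
    - [0, 0, 0, 0, 0, 0, 0.3]

```text
t: 47.6
tcp_pos: [0.4669, 0.2939, 0.2892]
tool_rot: [0.621, 0.783, -0.001, -0.001]
force: [-0.1, 0.8, -0.2]
finger_gap: 0.655
gripper_force: 0.0
```

Run:
```python
from h import *
from station import manip
s,E=wrist(manip); P=cloud(s,E)
t=manip.sense(); print(t["t"],t["tcp_pos"],t["force"])
c,n=np.cos(np.radians(13.2)),np.sin(np.radians(13.2)); X,Y=P[...,0]-.484,P[...,1]-.225; Z=P[...,2]
b=np.stack([X*c+Y*n,-X*n+Y*c],-1)
m=(Z>.075)&(Z<.083)&(abs(b[...,0])<.05)&(b[...,1]>.01)&(b[...,1]<.125); print("rib",m.sum(),rect(b[m]),np.percentile(Z[m],[5,50,95]))
m=(abs(b[...,0])<.05)&(b[...,1]>.01)&(b[...,1]<.12)&(Z<.074); print("floor",np.median(Z[m]))
m=(Z>.112)&(Z<.135)&(abs(b[...,0]+.062)<.02); print("handle",m.sum(),rect(b[m]),Z[m].max())
w=P; m=(np.hypot(w[...,0]-.44,w[...,1]+.237)<.04)&(Z>.01)&(Z<.05); print("small frog",m.sum(), m.sum() and P[m].mean(0))
```

```text
47.65 [0.46671394 0.29377715 0.28862478] [-0.27733771  0.2008074  -0.63772488]
rib 2614 (array([ 0.5, 73.3]), array([89.1, 39.4]), 88.9) [0.07677682 0.0779791  0.07918793]
floor 0.0697976885446932
handle 829 (array([-61.3,   0.9]), array([ 12.3, 100.6]), 0.6) 0.13189954403052945
small frog 0 0
```

The rib lies flat in the tray's left section (its top at 78 mm over a floor at 70 mm). The handle is at its home height and the arm is clear, so I'm handing in.

```bash
python3 -c "
from station import manip
print(manip.sign_off())"
```

```text
the job is handed in; nothing more can be done
None
```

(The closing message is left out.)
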